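# Sort rattling dampers and close the carrier

### The arm

A 6-joint arm with a two-finger parallel gripper is mounted at the origin on the work surface. World frame = base frame: x ahead of the robot, y to its left, z up, the work surface at z = 0. Lengths are in m, angles in rad, forces in N, time in s.
With the tool pointing down it reaches from about 0.4 to 0.825 m from the base axis. Payload 7 kg.
Tool frame: the origin (TCP) lies on the centre line of the jaws, within the pads' length; the fingertips stand 22 mm ahead of it and the grasp point (between the pads) lies 3 mm ahead of it; z points along the fingers, y is the line along which they close (so a half turn about z gives the same grasp; the last joint's range is limited). The gripper opens to 88 mm and grips with 3 to 60 N. Pads are 19 mm wide; open, the fingers measure 130 mm over their backs; the gripper's body (78 mm by 193 mm) begins 47 mm behind the grasp point.
Start: joints at [-0.908, 0.359, 0.012, 0, -1.224, -0.288], TCP at [0.247, -0.628, 0.249] pointing down, gripper open.
Joint ranges: [-3.07, 3.07], [-1.43, 2.12], [-1.02, 1.25], [-3.03, 1.67], [-3.05, -0], [-3.03, 3.03]. Speed limits (rad/s): [2.39, 2.39, 3.01, 3.14, 3.14, 3.14].

### API

Orientations are given as [roll, pitch, yaw] about the fixed x, y, z axes, in that order (R = Rz(yaw) Ry(pitch) Rx(roll)).
In Python, from station import monitor, viewer, order gives the robot as it stands. The module is installed in compiled form; this text tells all that it offers.
- The arm moves only by the tool servo_tool, never from a script. Its argument "targets" is a list of rows, each an object with "angular": the turn, a rotation vector about the tool's x, y, z in degrees, a list of three; "xyz": the shift along the tool's x, y, z in cm, a list of three; "claw": the finger opening in cm, from 0 to 8.76. A call has 1 to 20 rows; each row shifts and turns the commanded pose from where the row before left it, along the tool's axes as they then stand; what a row does not reach is not made up. A row lasts 1/10 s, in which the tool goes at most 50 mm and 8.59 degrees, less where a joint would pass 70% of its speed; a pose out of reach is approached as far as the arm can. A call is refused whole if a number of a shift passes 5 or a number of a turn 8.59, either way. A call with a gripper value outside its range is refused whole. The fingers move at their own pace and stop on an object; "force" is the grip in N (left out, the last holds). Time passes only in rows, so rows that do not move let the fingers close. It gives the time, the measured TCP pose, the force, the opening and the grip force at its end, in the units of the state.
- monitor.get_state(): the state, without advancing time (a new reading comes with each control period).
- viewer.grab_frame(name): name is "side" or "top" or "wrist"; returns a dict with "color" (384x512x3 uint8, blue, green, red), "fovy" (degrees; the focal length in pixels is half the picture's height over the tangent of half this angle, whatever the lens; pixels are square), "cx", "cy" (the principal point, pixels), "k1" (the pictures are not rectified: a ray, as slopes to the right and down, at radius r is drawn at 1 + k1 r^2 times it, then the intrinsics apply), "R" (3x3) and "t" (3): a world point X has camera coordinates R X + t. Camera axes: x right, y down, z forward; pixel columns grow to the right and rows downward; lengths in m; the calibration is good to about 2 mm. A picture is of the moment at which its call begins. There is no depth.
- order.job_done(): hands the job in; it is judged then, once.
The state is a dict: "t": time; "q": joint angles; "qd": joint speeds; "joint_efforts": joint torques, N m; "eef_pos": TCP position; "ee_rot": TCP orientation; "force": force on the tool from outside, world axes, zero at the start; "moment": the same for the moment, N m; "width": finger opening in m; "gripper_force": force on a finger pad.
Only numpy, scipy, OpenCV 4.12 (cv2) and the standard library are available. Lean on these libraries where they do the work, as an engineer would, in place of code of your own. Each camera call takes 0.05 s, during which the arm holds its last target. There are 200 camera calls.

### The job

Some of the sealed damper cassettes on the bench have a broken inner piece that can be felt rolling from end to end when the cassette is tilted. Lay every sound damper flat in the grey carrier, one to a bay, and every rattling one flat in the shallow blue reject tray; then put the plywood cover on the carrier and press it down until it sits level and flush with the carrier's end walls. Leave the tub, can, ring and brush alone.

Things in the scene. Friction and masses are not known exactly. Their poses are not given: they have to be found in the camera images.
- damper_1_center (a point): Centre of the tube of a sealed damper cassette: closed square alloy tube with black end caps, 116 mm long (own x), 46 x 46 mm in section, lying flat (this point 23 mm above what it lies on). On its top at mid-length a dark steel lug, 24 mm along own x, 30 mm along own y, rises 30 mm (23 to 53 mm above this point). Bare 0.21 to 0.58 kg; a faulty one also holds a loose 0.19 kg round core.
- damper_2_center (a point): Another such damper; faulty and sound look alike. In a faulty damper the loose round core rolls up to 70 mm from end to end once the long axis is tilted 15 degrees or more (shifting the moment on the wrist by about 0.13 Nm); in a sound one nothing moves. Which ones are faulty changes from start to start; their weights overlap.
- damper_3_center (a point): Another such damper, alike from outside. Held by its lug it can swing about the line of the grip if moved briskly, and a loose piece can roll back. (The rules call the loose pieces cores.)
- damper_4_center (a point): Another such damper, alike from outside.
- damper_5_center (a point): Another such damper, alike from outside. None if absent.
- carrier: Fixed grey carrier; origin at the centre of its underside, on the bench. 174 mm along its x, 238 mm along its y, floor 4 mm thick. End walls at x = +-79 to +-87 mm are 92 mm high; four corner tabs, also 92 mm high, stand at y = +-111 to +-119 mm where |x| is over 60 mm. The sides between the corner tabs are open.
- carrier_bay (a point): Centre of the carrier's middle bay, on its floor (4 mm above the bench); axes as the carrier's. Three bays, each for one damper lying along the carrier's x, at y = -70, 0, +70 mm. Bays are 130 mm long and at least 64 mm wide between steel ribs 6 mm wide and 8 mm high (at y = +-35 and +-107 mm).
- clip_near (a joint): Stiff black clip strip inside the carrier's -x end wall, along its y, at x = -65 to -79 mm: carries one edge of the cover. 0 = up (its top 89 mm above the bench), 0.005 = pushed fully down (84 mm). About 5 N moves it and it stays where it is left.
- clip_far (a joint): The same kind of clip strip at the carrier's +x end wall. Both must go fully down for the cover to be flush.
- cover_grip (a point): Point in the grip rib of the loose plywood cover, 30 mm above the plate's underside. Plate 150 mm (own x) x 214 mm (own y) x 8 mm, 0.3 kg. The black rib at its centre is 70 mm long along own x, 16 mm wide along own y; its top is 44 mm above the plate's underside. The cover starts flat on the bench.
- cover_home (a point): Where cover_grip comes to lie when the cover is pressed home (114 mm above the bench); axes as the carrier's. The cover goes in with its x along the carrier's x, either way round, between end walls and corner tabs with 4 mm play all round, on the two clip strips; just laid on, it stands 5 mm higher than home.
- reject_tray: Fixed shallow blue tray; origin at the centre of its underside, on the bench. 144 mm along its x, 232 mm along its y, floor 4 mm thick, rim 14 mm high and 5 mm thick. Room for three dampers side by side, long axis along the tray's x, at y = -70, 0, +70 mm.
- grease_tub: White tub, 104 mm across, 100 mm high, at the left of the bench; origin under its base. Leave alone.
- cleaner_can: Metal can, 60 mm across, 190 mm high, at the left of the bench; origin under its base. Leave alone.
- bearing_shell: Steel ring, 52 mm across, 12 mm high, lying beyond the work; origin under its centre. None if absent. Leave alone.
- brush: Brush lying beyond the work. Leave alone.
There are look-alikes about, which are no part of the job. What is shaped like the part that bears damper_1_center but turquoise is not meant. Leave any red look-alike of the part that bears damper_5_center alone.

How it is judged:
On the way, in this order (a step that is already met when the one before it is completed fails the run):
1. every damper lies flat in its right place: sound ones in the carrier's bays, rattling ones in the reject tray (((x of damper_1_center in the frame of carrier between -0.02 and 0.02 m and y of damper_1_center in the frame of carrier between -0.105 and 0.105 m and z of damper_1_center in the frame of carrier between 0 and 0.031 m) or ((x of damper_1_center in the frame of reject_tray between -0.06 and 0.06 m and y of damper_1_center in the frame of reject_tray between -0.108 and 0.108 m and z of damper_1_center in the frame of reject_tray between 0 and 0.033 m) and (distance between damper_1_center and core_1_c0 below 0.05 m or distance between damper_1_center and core_2_c0 below 0.05 m or distance between damper_1_center and core_3_c0 below 0.05 m or distance between damper_1_center and core_4_c0 below 0.05 m))) and ((x of damper_2_center in the frame of carrier between -0.02 and 0.02 m and y of damper_2_center in the frame of carrier between -0.105 and 0.105 m and z of damper_2_center in the frame of carrier between 0 and 0.031 m) or ((x of damper_2_center in the frame of reject_tray between -0.06 and 0.06 m and y of damper_2_center in the frame of reject_tray between -0.108 and 0.108 m and z of damper_2_center in the frame of reject_tray between 0 and 0.033 m) and (distance between damper_2_center and core_1_c0 below 0.05 m or distance between damper_2_center and core_2_c0 below 0.05 m or distance between damper_2_center and core_3_c0 below 0.05 m or distance between damper_2_center and core_4_c0 below 0.05 m))) and ((x of damper_3_center in the frame of carrier between -0.02 and 0.02 m and y of damper_3_center in the frame of carrier between -0.105 and 0.105 m and z of damper_3_center in the frame of carrier between 0 and 0.031 m) or ((x of damper_3_center in the frame of reject_tray between -0.06 and 0.06 m and y of damper_3_center in the frame of reject_tray between -0.108 and 0.108 m and z of damper_3_center in the frame of reject_tray between 0 and 0.033 m) and (distance between damper_3_center and core_1_c0 below 0.05 m or distance between damper_3_center and core_2_c0 below 0.05 m or distance between damper_3_center and core_3_c0 below 0.05 m or distance between damper_3_center and core_4_c0 below 0.05 m))) and ((x of damper_4_center in the frame of carrier between -0.02 and 0.02 m and y of damper_4_center in the frame of carrier between -0.105 and 0.105 m and z of damper_4_center in the frame of carrier between 0 and 0.031 m) or ((x of damper_4_center in the frame of reject_tray between -0.06 and 0.06 m and y of damper_4_center in the frame of reject_tray between -0.108 and 0.108 m and z of damper_4_center in the frame of reject_tray between 0 and 0.033 m) and (distance between damper_4_center and core_1_c0 below 0.05 m or distance between damper_4_center and core_2_c0 below 0.05 m or distance between damper_4_center and core_3_c0 below 0.05 m or distance between damper_4_center and core_4_c0 below 0.05 m))) and ((x of damper_5_center in the frame of carrier between -0.02 and 0.02 m and y of damper_5_center in the frame of carrier between -0.105 and 0.105 m and z of damper_5_center in the frame of carrier between 0 and 0.031 m) or ((x of damper_5_center in the frame of reject_tray between -0.06 and 0.06 m and y of damper_5_center in the frame of reject_tray between -0.108 and 0.108 m and z of damper_5_center in the frame of reject_tray between 0 and 0.033 m) and (distance between damper_5_center and core_1_c0 below 0.05 m or distance between damper_5_center and core_2_c0 below 0.05 m or distance between damper_5_center and core_3_c0 below 0.05 m or distance between damper_5_center and core_4_c0 below 0.05 m))) and horizontal distance between each of core_1_c0, core_2_c0, core_3_c0, core_4_c0 and carrier above 0.15 m), for 0.2 s.
2. the cover lies on the carrier, pressed down level and flush (x of cover_grip in the frame of carrier between -0.008 and 0.008 m and y of cover_grip in the frame of carrier between -0.008 and 0.008 m and z of cover_grip in the frame of carrier between 0.111 and 0.1155 m and angle between cover_grip's own z axis and vertical below 0.02 rad), for 0.2 s.
At the end, for the whole second after the job is handed in: Sound dampers lie flat on the carrier floor (centre within 20 mm of mid-bay lengthwise), rattling ones flat on the reject tray floor inside its rim; the cover is on the carrier within 8 mm of centre, level within 1 degree, at most 1.5 mm proud of flush; all at rest (all of step 1 and all of step 2 and linear speed of each of cover, damper_1, damper_2, damper_3, damper_4, damper_5 below 0.02 m/s); the robot touches nothing.
It fails at once if a bystander (tub, can, ring or brush) is pushed more than 30 mm (distance of any of grease_tub, cleaner_can, bearing_shell, brush from where it was at the start of the episode above 0.03 m).
Of core_1, core_2, core_3, core_4 only 2 to 3 are there at a start; the rules pass over those that are not, and their reading is None.
Of damper_5, bearing_shell only 1 to 2 are there at a start; the rules pass over those that are not, and their reading is None.
At some moment in a run one of damper_1, damper_2, damper_3, damper_4, damper_5, cover may be knocked a few centimetres aside while the robot is not near it.
It also fails if it takes over 210 s, if anything falls off the work surface, if the arm or the gripper's body presses on something with over 40 N, if the wrist force passes 120 N, or if a joint passes its speed limit or range.

## Working session

There is one attempt and no reset: what is moved stays moved. The work goes in short steps, Python scripts to look and compute and a tool call to move; the robot and the scene stay as the last step left them, time stands still between calls to the robot, and variables do not carry over. Pictures are saved under pics/ and viewed, at most 14 in all, crops included, and the job is handed in when it is done.

Besides the shell and the picture viewer there is one more tool, called after ">>>" by a JSON object that holds its "name" and its "arguments". servo_tool: Moves the arm, as the interface text tells. Its arguments: {"type":"object","properties":{"targets":{"type":"array"},"force":{"type":"number"}},"required":["targets"]}

```bash
mkdir -p pics; cat > h.py <<'E'
import numpy as np, cv2
from station import monitor, viewer, order
def grab(n,save=None):
    f=viewer.grab_frame(n)
    if save: cv2.imwrite(f'pics/{save}.png',f['color'])
    return f
def K(f):
    F=f['color'].shape[0]/2/np.tan(np.radians(f['fovy'])/2)
    return F
def ray(f,u,v):
    F=K(f); d=np.array([(u-f['cx'])/F,(v-f['cy'])/F]); s=d.copy()
    for _ in range(30): s=d/(1+f['k1']*(s@s))
    R=np.array(f['R']);t=np.array(f['t'])
    return -R.T@t, R.T@np.array([s[0],s[1],1])
def onz(f,u,v,z):
    o,d=ray(f,u,v); return o+d*(z-o[2])/d[2]
def proj(f,X):
    c=np.array(f['R'])@np.array(X)+np.array(f['t']); s=c[:2]/c[2]; s=s*(1+f['k1']*(s@s))
    return s*K(f)+[f['cx'],f['cy']]
def tri(rs):
    A=0;b=0
    for o,d in rs:
        d=d/np.linalg.norm(d);P=np.eye(3)-np.outer(d,d);A=A+P;b=b+P@o
    return np.linalg.solve(A,b)
E
python3 - <<'E'
from h import *
np.set_printoptions(precision=3,suppress=True)
for n in ['top','side','wrist']:
    f=grab(n,n+'0'); o,_=ray(f,256,192); print(n,f['fovy'],f['cx'],f['cy'],f['k1'],o, np.array(f['R']).tolist())
print(monitor.get_state())
E
```

```text
top 42.81815630582959 256.56681072055335 198.62205797184384 -4.028072606589402e-05 [0.4   0.11  1.608] [[0.029690137866701587, -0.9995590410584588, -0.00046813646565686844], [-0.9971752174614861, -0.029586997299493097, -0.06903763662986824], [0.06899334311434821, 0.00251655103147506, -0.9976139461619469]]
side 47.507460164311375 255.99120113657196 183.01824273362513 0.019766123954228 [0.387 1.024 0.816] [[-0.9907436081839959, -0.13528298101919561, 0.011207938664915687], [-0.0914532942666906, 0.6041759550250384, -0.7915855672871713], [0.10031648822764211, -0.7852833440333127, -0.6109555399319418]]
wrist 62.823874008444704 256.65221294102435 191.28543186200457 -0.05096110187726652 [ 0.173 -0.656  0.384] [[-0.365841036752139, 0.930676300630643, 0.0013997401833977822], [0.8894590506251524, 0.3491954556662457, 0.2948306819227697], [0.2739031454531372, 0.10910617391561307, -0.9555484863283358]]
{'t': 0.15, 'q': array([-0.908,  0.359,  0.011, -0.   , -1.224, -0.288]), 'qd': array([-0.   , -0.001,  0.003,  0.003,  0.001,  0.   ]), 'joint_efforts': array([ -0.004, -58.327,  29.329,   7.001,   0.009,  -0.   ]), 'eef_pos': array([ 0.247, -0.628,  0.248]), 'ee_rot': array([ 3.14 , -0.   , -2.767]), 'force': array([ 0.241, -0.317,  0.297]), 'moment': array([-0.007, -0.014,  0.037]), 'gripper_force': 0.0, 'width': 0.08768080876718659}
```

View pics/top0.png

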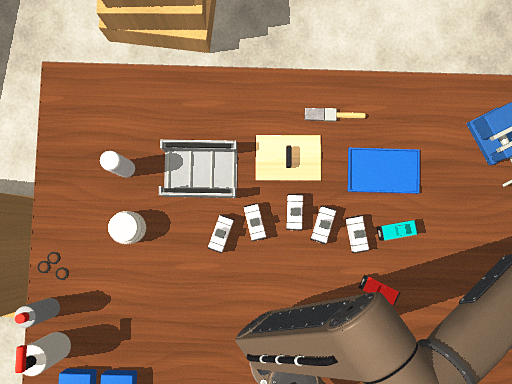

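View pics/side0.png

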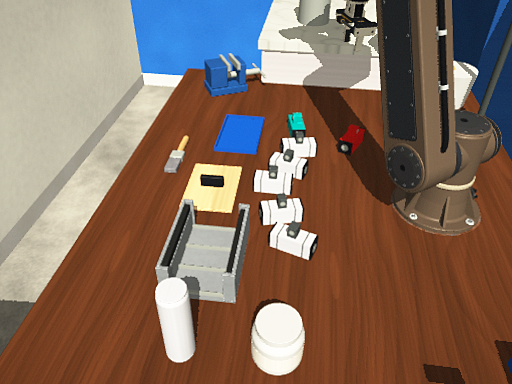

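The top view shows:
- Five white dampers, at (222,233), (257,222), (295,212), (323,224) and (358,234).
- Look-alikes: the turquoise one at (399,230) and the red one at (379,290). Both are to be left alone.
- Carrier at (200,168), cover at (288,157) and blue tray at (384,170).
- Can at (117,163), tub at (127,227) and brush at (335,115). There is no ring near the work.

Next I measure these.

```bash
cat >> h.py <<'E'
def dampers(f,zt=0.046):
    """white tubes + dark lug in the top view: list of (centre at tube top, yaw, lug px, lug xy at 0.076)"""
    im=f['color']; hsv=cv2.cvtColor(im,cv2.COLOR_BGR2HSV)
    m=((hsv[...,1]<40)&(hsv[...,2]>215)).astype(np.uint8)*255
    m=cv2.morphologyEx(m,cv2.MORPH_CLOSE,np.ones((9,9)))
    out=[]
    for c in cv2.findContours(m,cv2.RETR_EXTERNAL,cv2.CHAIN_APPROX_NONE)[0]:
        if not 350<cv2.contourArea(c)<1600: continue
        P=np.array([onz(f,*p,zt)[:2] for p in c[:,0,:].astype(float)],np.float32)
        r=cv2.minAreaRect(P); b=cv2.boxPoints(r); e=[b[1]-b[0],b[2]-b[1]]
        L=[np.linalg.norm(x) for x in e]; a=e[int(np.argmax(L))]; yaw=np.degrees(np.arctan2(a[1],a[0]))
        out.append((c,np.array(r[0]),(yaw+90)%180-90,sorted(L)))
    return out
def dark(f,c,th=110):
    k=np.zeros(f['color'].shape[:2],np.uint8); cv2.drawContours(k,[cv2.convexHull(c)],-1,255,-1)
    k=cv2.erode(k,np.ones((3,3)))
    v=f['color'].max(2); w=np.where(k>0,np.clip(th-v.astype(float),0,60),0)
    n,l,s,_=cv2.connectedComponentsWithStats((w>0).astype(np.uint8)); 
    if n<2: return None
    i=1+np.argmax(s[1:,4]); ys,xs=np.nonzero(l==i); return np.array([xs.mean(),ys.mean()]),s[i]
E
python3 - <<'E'
from h import *
np.set_printoptions(precision=3,suppress=True)
f=grab('top'); g=grab('side')
cv2.imwrite('pics/topc.png',cv2.resize(f['color'][120:260,140:440],(800,373),interpolation=cv2.INTER_CUBIC))
cv2.imwrite('pics/sidec.png',cv2.resize(g['color'][90:310,140:340],(660,600)[::1],interpolation=cv2.INTER_CUBIC))
for F,n in((f,'top'),(g,'side')):
    for c,p,y,L in dampers(F):
        d=dark(F,c); 
        print(n,cv2.boundingRect(c),p,round(y,1),np.array(L),d and (d[0],d[1][:5],onz(F,*d[0],.073)))
h=cv2.cvtColor(f['color'],cv2.COLOR_BGR2HSV)
m=((h[...,0]>105)&(h[...,0]<125)&(h[...,1]>180)).astype(np.uint8)
for c in cv2.findContours(m,0,1)[0]:
    if cv2.contourArea(c)>1500:
        P=np.array([onz(f,*p,.014)[:2] for p in c[:,0,:].astype(float)],np.float32); print('tray',cv2.boundingRect(c),cv2.minAreaRect(P))
m=((h[...,0]>15)&(h[...,0]<32)&(h[...,1]>50)&(h[...,2]>190)).astype(np.uint8); m[:, :240]=0
m=cv2.morphologyEx(m,cv2.MORPH_OPEN,np.ones((3,3)))
for c in cv2.findContours(m,0,1)[0]:
    if cv2.contourArea(c)>800:
        P=np.array([onz(f,*p,.008)[:2] for p in c[:,0,:].astype(float)],np.float32); print('cover',cv2.boundingRect(c),cv2.minAreaRect(P),dark(f,c,60))
E
```

```text
top (346, 217, 23, 35) [ 0.405 -0.208] 12.2 [0.053 0.106] (array([357. , 236.8]), array([355, 236,   5,   2,   5], dtype=int32), array([ 0.396, -0.204,  0.073]))
top (208, 215, 25, 37) [0.395 0.226] -18.0 [0.047 0.106] (array([224.6, 232.2]), array([224, 231,   2,   4,   5], dtype=int32), array([0.398, 0.21 , 0.073]))
top (108, 211, 29, 33) [0.406 0.54 ] -21.5 [0.091 0.096] None
top (311, 207, 25, 36) [ 0.434 -0.1  ] -15.6 [0.051 0.106] (array([326.25, 227.75]), array([325, 227,   3,   2,   4], dtype=int32), array([ 0.421, -0.107,  0.073]))
top (244, 205, 22, 35) [0.434 0.119] 15.7 [0.045 0.105] (array([257.333, 218.333]), array([257, 218,   2,   2,   3], dtype=int32), array([0.444, 0.109, 0.073]))
top (287, 195, 16, 34) [ 0.471 -0.009] 1.5 [0.048 0.105] (array([291., 214.]), array([291, 213,   1,   3,   3], dtype=int32), array([0.461, 0.004, 0.073]))
side (439, 61, 39, 48) [-0.215 -0.764] 67.7 [0.116 0.473] (array([444.619,  81.167]), array([441,  75,   7,  11,  42], dtype=int32), array([-0.149, -0.707,  0.073]))
side (343, 23, 38, 67) [ 0.156 -1.063] -89.1 [0.148 0.825] (array([349.327,  31.865]), array([345,  25,  13,  17, 104], dtype=int32), array([ 0.212, -1.243,  0.073]))
tray (348, 148, 71, 45) ((0.6166126728057861, -0.2973520755767822), (0.14337724447250366, 0.2301357388496399), 0.26144617795944214)
cover (256, 146, 65, 34) ((0.6331274509429932, 0.013552248477935791), (0.10946276038885117, 0.2108917385339737), 1.6984643936157227) (array([288.536, 159.393]), array([287, 152,   4,  16,  56], dtype=int32))
```

View pics/topc.png

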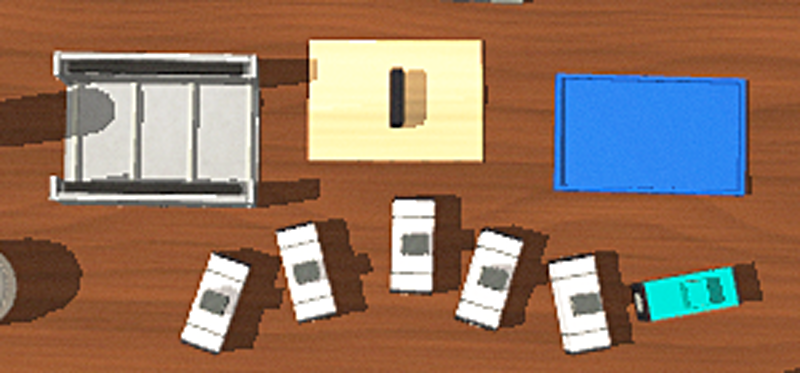

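View pics/sidec.png

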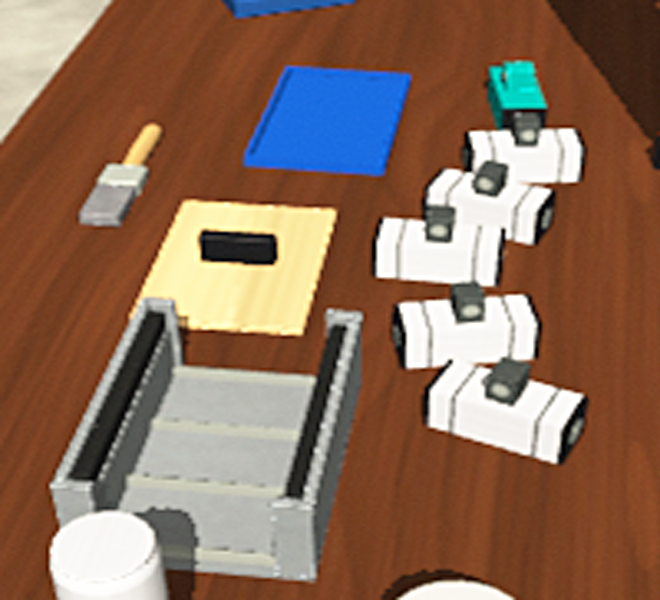

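The crops show five white dampers with dark lugs, at crop positions (215,303), (307,271), (413,244), (492,277) and (584,303) in the top view. The turquoise look-alike at (690,290) lies beside the last one. The carrier's walls run left to right in the picture, and the cover's rib is at (397,98). Next I triangulate.

```bash
python3 - <<'E'
from h import *
np.set_printoptions(precision=4,suppress=True)
f=grab('top'); g=grab('side')
T=lambda u,v:(140+u/800*300,120+v/373*140)
S=lambda u,v:(140+u/660*200,90+v/600*220)
tp=[(215,303),(307,271),(413,244),(492,277),(584,303),(397,98)]; sp=[(509,374),(468,294),(440,216),(489,172),(526,122),(239,240)]
for n,a,b in zip('ABCDEk',tp,sp):
    print(n,tri([ray(f,*T(*a)),ray(g,*S(*b))]), onz(f,*T(*a),.076))
q=np.array([onz(f,*T(*p),.092)[:2] for p in[(55,53),(258,52),(257,206),(52,202)]],np.float32); print('carrier',q.mean(0),cv2.minAreaRect(q),q)
for a,b in zip([(55,53),(258,52),(257,206)],[(58,488),(152,302),(360,318)]): print(tri([ray(f,*T(*a)),ray(g,*S(*b))]))
q=np.array([onz(f,*T(*p),.008)[:2] for p in[(308,40),(484,40),(484,160),(308,160)]],np.float32); print('cover',q.mean(0),cv2.minAreaRect(q))
for a,b in zip([(556,74),(746,80),(745,193),(555,188)],[(245,165),(286,67),(411,75),(384,173)]): print('tray',tri([ray(f,*T(*a)),ray(g,*S(*b))]))
st=monitor.get_state(); w=grab('wrist'); o,_=ray(w,256,192)
from scipy.spatial.transform import Rotation as Ro
Rt=Ro.from_euler('xyz',st['ee_rot']).as_matrix()
print('cam in tool',Rt.T@(o-st['eef_pos']), Rt.T@np.array(w['R']).T)
E
```

```text
A [0.3925 0.223  0.0654] [0.393  0.2222 0.076 ]
B [0.4333 0.1157 0.0674] [0.4336 0.1157 0.076 ]
C [ 0.469  -0.0082  0.0699] [ 0.469  -0.0077  0.076 ]
D [ 0.4329 -0.1023  0.068 ] [ 0.433  -0.1012  0.076 ]
E [ 0.4051 -0.2104  0.0713] [ 0.4058 -0.2094  0.076 ]
k [0.6478 0.0127 0.0331] [0.6414 0.0154 0.076 ]
carrier [0.5952 0.2977] ((0.5947027206420898, 0.2977990508079529), (0.18137648701667786, 0.2387419492006302), 1.493713617324829) [[0.6802 0.419 ]
 [0.6885 0.1808]
 [0.5072 0.1761]
 [0.5047 0.4149]]
[0.6795 0.4198 0.0857]
[0.6848 0.1803 0.0803]
[0.5104 0.1769 0.0781]
cover [0.6498 0.0124] ((0.6497786045074463, 0.01208757609128952), (0.14961960911750793, 0.21813547611236572), 1.69850492477417)
tray [ 0.6882 -0.1868 -0.0031]
tray [ 0.6875 -0.4196  0.0079]
tray [ 0.5449 -0.4194  0.008 ]
tray [ 0.5447 -0.1875 -0.0008]
cam in tool [ 0.0792  0.0009 -0.1367] [[-0.0002 -0.9555 -0.295 ]
 [ 1.     -0.0001 -0.0001]
 [ 0.0001 -0.295   0.9555]]
```

```bash
cat >> h.py <<'E'
from scipy.spatial.transform import Rotation as Ro
def go(xyz,yaw,tilt=0):
    """turn (deg, tool) then shift (cm, axes after the turn) from the measured pose"""
    s=monitor.get_state(); R0=Ro.from_euler('xyz',s['ee_rot']); R1=Ro.from_euler('xyz',[180,0,yaw],degrees=True)
    print('t',round(s['t'],1),'turn',np.round((R0.inv()*R1).as_rotvec(degrees=True),2),'shift',np.round(R1.inv().apply(np.array(xyz)-s['eef_pos'])*100,2), 'down-only from',np.round(s['eef_pos'],4))
E
python3 -c "
from h import *
go([.405,-.21,.2],-78)"
```

```text
t 0.4 turn [ 1.000e-02  1.000e-02 -8.052e+01] shift [-37.61 -24.14   4.84] down-only from [ 0.2471 -0.6281  0.2484]
```

>>> {"name": "servo_tool", "arguments": {"targets": [{"angular":[0,0,-8.05],"xyz":[0,0,0],"claw":8},{"angular":[0,0,-8.05],"xyz":[0,0,0],"claw":8},{"angular":[0,0,-8.05],"xyz":[0,0,0],"claw":8},{"angular":[0,0,-8.05],"xyz":[0,0,0],"claw":8},{"angular":[0,0,-8.05],"xyz":[0,0,0],"claw":8},{"angular":[0,0,-8.05],"xyz":[0,0,0],"claw":8},{"angular":[0,0,-8.05],"xyz":[0,0,0],"claw":8},{"angular":[0,0,-8.05],"xyz":[0,0,0],"claw":8},{"angular":[0,0,-8.05],"xyz":[0,0,0],"claw":8},{"angular":[0,0,-8.05],"xyz":[-3.76,-2.41,0.48],"claw":6},{"angular":[0,0,0],"xyz":[-3.76,-2.41,0.48],"claw":6},{"angular":[0,0,0],"xyz":[-3.76,-2.41,0.48],"claw":6},{"angular":[0,0,0],"xyz":[-3.76,-2.41,0.48],"claw":6},{"angular":[0,0,0],"xyz":[-3.76,-2.41,0.48],"claw":6},{"angular":[0,0,0],"xyz":[-3.76,-2.41,0.48],"claw":6},{"angular":[0,0,0],"xyz":[-3.76,-2.41,0.48],"claw":6},{"angular":[0,0,0],"xyz":[-3.76,-2.41,0.48],"claw":6},{"angular":[0,0,0],"xyz":[-3.76,-2.41,0.48],"claw":6},{"angular":[0,0,0],"xyz":[-3.76,-2.41,0.48],"claw":6},{"angular":[0,0,0],"xyz":[0,0,0],"claw":6}]}}

```text
t: 2.4
eef_pos: [0.4119, -0.2092, 0.2006]
ee_rot: [-3.141, 0.0, -1.357]
force: [1.3, -0.3, 1.1]
width: 0.0601
gripper_force: 0.0
```

```bash
python3 - <<'E'
from h import *
w=grab('wrist','w1'); print(monitor.get_state())
go([.405,-.21,.2],-78)
print(proj(w,[.4055,-.21,.076]))
E
```

```text
{'t': 2.45, 'q': array([-4.55995388e-02,  4.26117532e-02, -5.09295207e-01, -1.06976193e-04,
       -1.01832388e+00,  2.59393631e-01]), 'qd': array([-0.0596778 ,  0.00647734,  0.0111156 ,  0.00405095, -0.00698673,
        0.0336621 ]), 'joint_efforts': array([  1.4620756 , -30.13227224,  26.35723114,   6.16809368,
         0.16966143,  -0.49821379]), 'eef_pos': array([ 0.41140694, -0.2107401 ,  0.20072444]), 'ee_rot': array([-3.14102272e+00, -5.69984639e-05, -1.35705837e+00]), 'force': array([-0.35791264, -0.62477061, -0.11491497]), 'moment': array([-0.02654354,  0.1080884 ,  0.01152637]), 'gripper_force': 0.0, 'width': 0.05975193079893327}
t 2.5 turn [-0.03 -0.    0.25] shift [-0.21  0.61  0.07] down-only from [ 0.4114 -0.2107  0.2007]
[265.07810146 190.15105023]
```

View pics/w1.png

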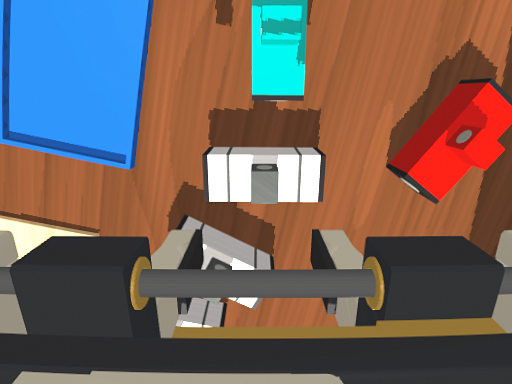

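The picture shows damper E squared up with the jaws. Its lug top is at about (264,188), against a predicted (265,190). The turquoise one is at (278,45) and the red one at (455,140), both clear.

>>> {"name": "servo_tool", "arguments": {"targets": [{"angular":[0,0,0],"xyz":[-0.1,0.3,2.5],"claw":6},{"angular":[0,0,0],"xyz":[-0.1,0.26,2.5],"claw":6},{"angular":[0,0,0],"xyz":[0,0,2],"claw":6},{"angular":[0,0,0],"xyz":[0,0,0],"claw":6},{"angular":[0,0,0],"xyz":[0,0,0],"claw":6},{"angular":[0,0,0],"xyz":[0,0,0],"claw":6}]}}

```text
t: 3.05
eef_pos: [0.4054, -0.2127, 0.1317]
ee_rot: [-3.14, -0.001, -1.362]
force: [0.5, -0.9, -0.2]
width: 0.0596
gripper_force: 0.0
```

```bash
python3 -c "
from h import *
go([.4055,-.21,.071],-78)"
```

```text
t 3.0 turn [-0.09 -0.05 -0.05] shift [-0.26 -0.07  6.07] down-only from [ 0.4054 -0.2127  0.1317]
```

>>> {"name": "servo_tool", "arguments": {"targets": [{"angular":[0,0,0],"xyz":[-0.1,0,2],"claw":6},{"angular":[0,0,0],"xyz":[-0.1,0,2],"claw":6},{"angular":[0,0,0],"xyz":[-0.06,0,1.5],"claw":6},{"angular":[0,0,0],"xyz":[0,0,0.57],"claw":6},{"angular":[0,0,0],"xyz":[0,0,0],"claw":6},{"angular":[0,0,0],"xyz":[0,0,0],"claw":1.5},{"angular":[0,0,0],"xyz":[0,0,0],"claw":1.5},{"angular":[0,0,0],"xyz":[0,0,0],"claw":1.5},{"angular":[0,0,0],"xyz":[0,0,0],"claw":1.5},{"angular":[0,0,0],"xyz":[0,0,0],"claw":1.5},{"angular":[0,0,0],"xyz":[0,0,0],"claw":1.5}], "force": 50}}

```text
t: 4.15
eef_pos: [0.4047, -0.2096, 0.0702]
ee_rot: [-3.141, -0.0, -1.362]
force: [0.7, 1.2, 2.5]
width: 0.0238
gripper_force: 50.0
```

>>> {"name": "servo_tool", "arguments": {"targets": [{"angular":[0,0,0],"xyz":[0,0,-1],"claw":1.5},{"angular":[0,0,0],"xyz":[0,0,-2],"claw":1.5},{"angular":[0,0,0],"xyz":[0,0,-3],"claw":1.5},{"angular":[0,0,0],"xyz":[0,0,-3],"claw":1.5},{"angular":[0,0,0],"xyz":[0,0,-1],"claw":1.5},{"angular":[8,0,0],"xyz":[0,0,0],"claw":1.5},{"angular":[8,0,0],"xyz":[0,0,0],"claw":1.5},{"angular":[8,0,0],"xyz":[0,0,0],"claw":1.5},{"angular":[0,0,0],"xyz":[0,0,0],"claw":1.5},{"angular":[0,0,0],"xyz":[0,0,0],"claw":1.5},{"angular":[0,0,0],"xyz":[0,0,0],"claw":1.5},{"angular":[0,0,0],"xyz":[0,0,0],"claw":1.5},{"angular":[-8,0,0],"xyz":[0,0,0],"claw":1.5},{"angular":[-8,0,0],"xyz":[0,0,0],"claw":1.5},{"angular":[-8,0,0],"xyz":[0,0,0],"claw":1.5},{"angular":[0,0,0],"xyz":[0,0,0],"claw":1.5},{"angular":[0,0,0],"xyz":[0,0,0],"claw":1.5},{"angular":[0,0,0],"xyz":[0,0,0],"claw":1.5},{"angular":[0,0,0],"xyz":[0,0,0],"claw":1.5},{"angular":[0,0,0],"xyz":[0,0,0],"claw":1.5}]}}

```text
t: 6.15
eef_pos: [0.4037, -0.2098, 0.1702]
ee_rot: [-3.14, -0.0, -1.362]
force: [0.9, 0.3, -5.9]
width: 0.0235
gripper_force: 50.0
```

```bash
cat >> h.py <<'E'
def feel(n=8):
    """mean force, and moment about the tool's axes, over n readings (camera calls pass time)"""
    a=[]
    for _ in range(n):
        grab('top'); s=monitor.get_state(); R=Ro.from_euler('xyz',s['ee_rot'])
        a.append(np.r_[s['force'],R.inv().apply(s['moment'])])
    a=np.array(a); print('feel F,M(tool)',np.round(a.mean(0),3),'sd',np.round(a.std(0),3),'rot',np.round(s['ee_rot'],3),'pos',np.round(s['eef_pos'],4),'t',s['t'],'w',round(s['width'],4))
E
python3 -c "
from h import *
feel(5)"
```

```text
feel F,M(tool) [ 0.524 -0.159 -6.58  -0.076 -0.042  0.007] sd [0.657 0.539 0.489 0.029 0.019 0.025] rot [-3.141 -0.    -1.362] pos [ 0.404  -0.2097  0.1701] t 6.4 w 0.0235
```

>>> {"name": "servo_tool", "arguments": {"targets": [{"angular":[-8,0,0],"xyz":[0,0,0],"claw":1.5},{"angular":[-8,0,0],"xyz":[0,0,0],"claw":1.5},{"angular":[-8,0,0],"xyz":[0,0,0],"claw":1.5},{"angular":[0,0,0],"xyz":[0,0,0],"claw":1.5},{"angular":[0,0,0],"xyz":[0,0,0],"claw":1.5},{"angular":[0,0,0],"xyz":[0,0,0],"claw":1.5},{"angular":[0,0,0],"xyz":[0,0,0],"claw":1.5},{"angular":[8,0,0],"xyz":[0,0,0],"claw":1.5},{"angular":[8,0,0],"xyz":[0,0,0],"claw":1.5},{"angular":[8,0,0],"xyz":[0,0,0],"claw":1.5},{"angular":[0,0,0],"xyz":[0,0,0],"claw":1.5},{"angular":[0,0,0],"xyz":[0,0,0],"claw":1.5},{"angular":[0,0,0],"xyz":[0,0,0],"claw":1.5},{"angular":[0,0,0],"xyz":[0,0,0],"claw":1.5},{"angular":[0,0,0],"xyz":[0,0,0],"claw":1.5}]}}

```text
t: 7.9
eef_pos: [0.4044, -0.2094, 0.1694]
ee_rot: [3.14, 0.0, -1.361]
force: [0.7, -0.3, -6.9]
width: 0.0234
gripper_force: 50.0
```

```bash
python3 -c "
from h import *
feel(5)"
```

```text
feel F,M(tool) [ 0.415  0.068 -6.104 -0.154 -0.072 -0.022] sd [0.238 0.553 0.34  0.016 0.025 0.03 ] rot [ 3.141  0.    -1.362] pos [ 0.4042 -0.2095  0.1695] t 8.15 w 0.0235
```

The shift is 0.08 Nm, which is ambiguous. I repeat with longer holds.

>>> {"name": "servo_tool", "arguments": {"targets": [{"angular":[8,0,0],"xyz":[0,0,0],"claw":1.5},{"angular":[8,0,0],"xyz":[0,0,0],"claw":1.5},{"angular":[8,0,0],"xyz":[0,0,0],"claw":1.5},{"angular":[0,0,0],"xyz":[0,0,0],"claw":1.5},{"angular":[0,0,0],"xyz":[0,0,0],"claw":1.5},{"angular":[0,0,0],"xyz":[0,0,0],"claw":1.5},{"angular":[0,0,0],"xyz":[0,0,0],"claw":1.5},{"angular":[0,0,0],"xyz":[0,0,0],"claw":1.5},{"angular":[0,0,0],"xyz":[0,0,0],"claw":1.5}]}}

```text
t: 9.05
eef_pos: [0.4044, -0.2093, 0.1696]
ee_rot: [-2.724, 0.0, -1.361]
force: [0.0, 0.4, -6.7]
width: 0.0235
gripper_force: 50.0
```

```bash
python3 -c "
from h import *
feel(7)"
```

```text
feel F,M(tool) [ 0.479 -0.259 -5.864 -2.388 -0.04   0.009] sd [0.71  0.455 0.413 0.027 0.034 0.013] rot [-2.723  0.    -1.362] pos [ 0.4041 -0.2096  0.1698] t 9.4 w 0.0235
```

>>> {"name": "servo_tool", "arguments": {"targets": [{"angular":[-8,0,0],"xyz":[0,0,0],"claw":1.5},{"angular":[-8,0,0],"xyz":[0,0,0],"claw":1.5},{"angular":[-8,0,0],"xyz":[0,0,0],"claw":1.5},{"angular":[-8,0,0],"xyz":[0,0,0],"claw":1.5},{"angular":[-8,0,0],"xyz":[0,0,0],"claw":1.5},{"angular":[-8,0,0],"xyz":[0,0,0],"claw":1.5},{"angular":[0,0,0],"xyz":[0,0,0],"claw":1.5},{"angular":[0,0,0],"xyz":[0,0,0],"claw":1.5},{"angular":[0,0,0],"xyz":[0,0,0],"claw":1.5},{"angular":[0,0,0],"xyz":[0,0,0],"claw":1.5},{"angular":[0,0,0],"xyz":[0,0,0],"claw":1.5},{"angular":[0,0,0],"xyz":[0,0,0],"claw":1.5}]}}

```text
t: 10.6
eef_pos: [0.4039, -0.2097, 0.1706]
ee_rot: [2.725, -0.0, -1.362]
force: [0.1, -0.5, -4.4]
width: 0.0238
gripper_force: 50.0
```

```bash
python3 -c "
from h import *
feel(7)"
```

```text
feel F,M(tool) [-0.086 -0.505 -6.036  2.171 -0.049 -0.026] sd [0.517 0.383 0.468 0.028 0.032 0.018] rot [ 2.723  0.    -1.362] pos [ 0.4041 -0.2096  0.1699] t 10.95 w 0.0233
```

>>> {"name": "servo_tool", "arguments": {"targets": [{"angular":[2,0,0],"xyz":[0,0,0],"claw":1.5},{"angular":[2,0,0],"xyz":[0,0,0],"claw":1.5},{"angular":[2,0,0],"xyz":[0,0,0],"claw":1.5},{"angular":[2,0,0],"xyz":[0,0,0],"claw":1.5},{"angular":[2,0,0],"xyz":[0,0,0],"claw":1.5},{"angular":[2,0,0],"xyz":[0,0,0],"claw":1.5},{"angular":[2,0,0],"xyz":[0,0,0],"claw":1.5},{"angular":[2,0,0],"xyz":[0,0,0],"claw":1.5},{"angular":[2,0,0],"xyz":[0,0,0],"claw":1.5},{"angular":[2,0,0],"xyz":[0,0,0],"claw":1.5},{"angular":[2,0,0],"xyz":[0,0,0],"claw":1.5},{"angular":[2,0,0],"xyz":[0,0,0],"claw":1.5},{"angular":[0,0,0],"xyz":[0,0,0],"claw":1.5},{"angular":[0,0,0],"xyz":[0,0,0],"claw":1.5},{"angular":[0,0,0],"xyz":[0,0,0],"claw":1.5}]}}

```text
t: 12.45
eef_pos: [0.4041, -0.2096, 0.17]
ee_rot: [3.141, -0.0, -1.362]
force: [-0.1, 0.3, -6.2]
width: 0.0237
gripper_force: 50.0
```

```bash
python3 -c "
from h import *
feel(8)"
```

```text
feel F,M(tool) [ 0.173 -0.039 -5.957 -0.173 -0.048 -0.   ] sd [0.548 0.527 0.511 0.017 0.039 0.027] rot [ 3.141  0.    -1.362] pos [ 0.4041 -0.2096  0.1697] t 12.85 w 0.0234
```

>>> {"name": "servo_tool", "arguments": {"targets": [{"angular":[8,0,0],"xyz":[0,0,0],"claw":1.5},{"angular":[8,0,0],"xyz":[0,0,0],"claw":1.5},{"angular":[8,0,0],"xyz":[0,0,0],"claw":1.5},{"angular":[0,0,0],"xyz":[0,0,0],"claw":1.5},{"angular":[0,0,0],"xyz":[0,0,0],"claw":1.5},{"angular":[0,0,0],"xyz":[0,0,0],"claw":1.5},{"angular":[0,0,0],"xyz":[0,0,0],"claw":1.5},{"angular":[0,0,0],"xyz":[0,0,0],"claw":1.5}]}}

```text
t: 13.65
eef_pos: [0.4046, -0.2093, 0.1697]
ee_rot: [-2.724, 0.0, -1.361]
force: [-0.4, 0.6, -5.2]
width: 0.0234
gripper_force: 50.0
```

>>> {"name": "servo_tool", "arguments": {"targets": [{"angular":[-2,0,0],"xyz":[0,0,0],"claw":1.5},{"angular":[-2,0,0],"xyz":[0,0,0],"claw":1.5},{"angular":[-2,0,0],"xyz":[0,0,0],"claw":1.5},{"angular":[-2,0,0],"xyz":[0,0,0],"claw":1.5},{"angular":[-2,0,0],"xyz":[0,0,0],"claw":1.5},{"angular":[-2,0,0],"xyz":[0,0,0],"claw":1.5},{"angular":[-2,0,0],"xyz":[0,0,0],"claw":1.5},{"angular":[-2,0,0],"xyz":[0,0,0],"claw":1.5},{"angular":[-2,0,0],"xyz":[0,0,0],"claw":1.5},{"angular":[-2,0,0],"xyz":[0,0,0],"claw":1.5},{"angular":[-2,0,0],"xyz":[0,0,0],"claw":1.5},{"angular":[-2,0,0],"xyz":[0,0,0],"claw":1.5},{"angular":[0,0,0],"xyz":[0,0,0],"claw":1.5},{"angular":[0,0,0],"xyz":[0,0,0],"claw":1.5},{"angular":[0,0,0],"xyz":[0,0,0],"claw":1.5}]}}

```text
t: 15.15
eef_pos: [0.404, -0.2095, 0.1698]
ee_rot: [-3.141, 0.0, -1.362]
force: [-0.2, -0.1, -6.2]
width: 0.0235
gripper_force: 50.0
```

```bash
python3 -c "
from h import *
feel(8)
go([.6165,-.373,.2],-90)"
```

```text
feel F,M(tool) [-1.030e-01 -1.300e-01 -5.812e+00 -4.200e-02 -5.200e-02  4.000e-03] sd [0.561 0.363 0.46  0.04  0.03  0.025] rot [-3.141 -0.    -1.362] pos [ 0.404  -0.2097  0.17  ] t 15.55 w 0.0236
t 15.6 turn [-0.02 -0.   11.96] shift [ 16.33 -21.25  -3.  ] down-only from [ 0.404  -0.2097  0.17  ]
```

The shift is 0.131 Nm when the cassette is returned slowly, so E is faulty and goes to the tray.

>>> {"name": "servo_tool", "arguments": {"targets": [{"angular":[0,0,6],"xyz":[0,0,0],"claw":1.5},{"angular":[0,0,5.96],"xyz":[0,0,0],"claw":1.5},{"angular":[0,0,0],"xyz":[0.7,-0.9,0],"claw":1.5},{"angular":[0,0,0],"xyz":[1.5,-2,0],"claw":1.5},{"angular":[0,0,0],"xyz":[2,-2.6,0],"claw":1.5},{"angular":[0,0,0],"xyz":[2,-2.6,0],"claw":1.5},{"angular":[0,0,0],"xyz":[2,-2.6,0],"claw":1.5},{"angular":[0,0,0],"xyz":[2,-2.6,0],"claw":1.5},{"angular":[0,0,0],"xyz":[2,-2.6,0],"claw":1.5},{"angular":[0,0,0],"xyz":[2,-2.6,0],"claw":1.5},{"angular":[0,0,0],"xyz":[1.4,-1.8,0],"claw":1.5},{"angular":[0,0,0],"xyz":[0.7,-0.95,0],"claw":1.5},{"angular":[0,0,0],"xyz":[0,0,0],"claw":1.5},{"angular":[0,0,0],"xyz":[0,0,0],"claw":1.5},{"angular":[0,0,0],"xyz":[0,0,0],"claw":1.5}]}}

```text
t: 17.05
eef_pos: [0.6161, -0.3723, 0.1695]
ee_rot: [3.141, 0.0, -1.57]
force: [-0.7, 0.7, -6.2]
width: 0.0235
gripper_force: 50.0
```

```bash
python3 -c "
from h import *
go([.6165,-.373,.0745],-90)"
```

```text
t 17.1 turn [0.05 0.02 0.06] shift [ 0.07 -0.04  9.5 ] down-only from [ 0.6161 -0.3723  0.1695]
```

>>> {"name": "servo_tool", "arguments": {"targets": [{"angular":[0,0,0],"xyz":[0.07,-0.04,2],"claw":1.5},{"angular":[0,0,0],"xyz":[0,0,2.5],"claw":1.5},{"angular":[0,0,0],"xyz":[0,0,2.2],"claw":1.5},{"angular":[0,0,0],"xyz":[0,0,1.3],"claw":1.5},{"angular":[0,0,0],"xyz":[0,0,0.8],"claw":1.5},{"angular":[0,0,0],"xyz":[0,0,0.4],"claw":1.5},{"angular":[0,0,0],"xyz":[0,0,0.3],"claw":1.5},{"angular":[0,0,0],"xyz":[0,0,0],"claw":1.5},{"angular":[0,0,0],"xyz":[0,0,0],"claw":1.5},{"angular":[0,0,0],"xyz":[0,0,0],"claw":6},{"angular":[0,0,0],"xyz":[0,0,0],"claw":6},{"angular":[0,0,0],"xyz":[0,0,0],"claw":6},{"angular":[0,0,0],"xyz":[0,0,-1],"claw":6},{"angular":[0,0,0],"xyz":[0,0,-3],"claw":6},{"angular":[0,0,0],"xyz":[0,0,-4],"claw":6},{"angular":[0,0,0],"xyz":[0,0,-4],"claw":6},{"angular":[0,0,0],"xyz":[0,0,0],"claw":6}]}}

```text
t: 18.75
eef_pos: [0.62, -0.375, 0.2037]
ee_rot: [-3.131, -0.006, -1.57]
force: [0.3, -1.0, 0.5]
width: 0.06
gripper_force: 0.0
```

```bash
cat >> h.py <<'E'
def report(f=None):
    f=f or grab('top')
    for c,p,y,L in dampers(f):
        # the white seen includes the side face that points at the camera's nadir; the lug top gives the centre
        k=np.zeros(f['color'].shape[:2],np.uint8); cv2.drawContours(k,[cv2.convexHull(c)],-1,255,-1)
        v=f['color'].max(2).astype(int); sat=v-f['color'].min(2)
        mm=((k>0)&(v<140)&(sat<40)).astype(np.uint8); n,l,s,ce=cv2.connectedComponentsWithStats(mm)
        if n<2: print('white',p,L); continue
        i=1+np.argmax(s[1:,4]); print('white',np.round(p,3),'yaw',round(y,1),np.round(L,3),'lug',np.round(onz(f,*ce[i],.074)[:2],4),'n',s[i,4],np.round(ce[i],1))
E
python3 -c "
from h import *
f=grab('top','t2'); report(f)
go([.433,-.102,.2],-106)"
```

```text
white [0.395 0.226] yaw -18.0 [0.047 0.106] lug [0.3954 0.2247] n 69 [219.9 232.9]
white [0.403 0.537] yaw 47.4 [0.089 0.098] lug [0.3682 0.5016] n 1 [131. 239.]
white [ 0.434 -0.1  ] yaw -15.6 [0.051 0.106] lug [ 0.4324 -0.1016] n 72 [324.6 224.2]
white [0.437 0.11 ] yaw 15.0 [0.046 0.106] lug [0.437  0.1089] n 65 [257.3 220.7]
white [ 0.471 -0.009] yaw 1.5 [0.048 0.105] lug [ 0.4694 -0.0091] n 73 [295.3 211.5]
t 18.8 turn [-0.45 -0.12 16.04] shift [-21.04  25.37   0.03] down-only from [ 0.6189 -0.3741  0.2003]
```

View pics/t2.png

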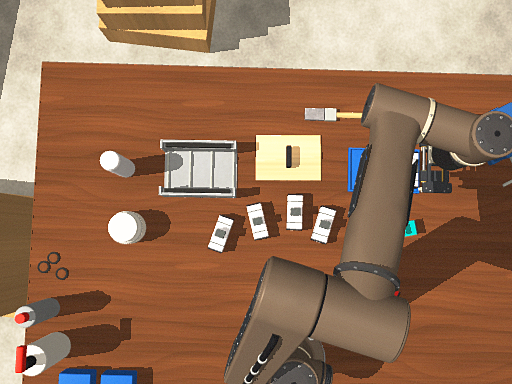

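The top view shows E set down under the gripper in the tray. D is still at (324,224), C at (295,211), B at (257,221), shifted slightly, and A at (220,233). Next is D.

>>> {"name": "servo_tool", "arguments": {"targets": [{"angular":[0,0,8],"xyz":[0,0,0],"claw":6},{"angular":[-0.45,-0.12,7.6],"xyz":[0,0,0],"claw":6},{"angular":[0,0,0],"xyz":[-2.1,2.54,0],"claw":6},{"angular":[0,0,0],"xyz":[-2.1,2.54,0],"claw":6},{"angular":[0,0,0],"xyz":[-2.1,2.54,0],"claw":6},{"angular":[0,0,0],"xyz":[-2.1,2.54,0],"claw":6},{"angular":[0,0,0],"xyz":[-2.1,2.54,0],"claw":6},{"angular":[0,0,0],"xyz":[-2.1,2.54,0],"claw":6},{"angular":[0,0,0],"xyz":[-2.1,2.54,0],"claw":6},{"angular":[0,0,0],"xyz":[-2.1,2.54,0],"claw":6},{"angular":[0,0,0],"xyz":[-2.1,2.54,1.5],"claw":6},{"angular":[0,0,0],"xyz":[-2.1,2.54,2],"claw":6},{"angular":[0,0,0],"xyz":[0,0,2.5],"claw":6},{"angular":[0,0,0],"xyz":[0,0,0],"claw":6},{"angular":[0,0,0],"xyz":[0,0,0],"claw":6},{"angular":[0,0,0],"xyz":[0,0,0],"claw":6}]}}

```text
t: 20.4
eef_pos: [0.4294, -0.1028, 0.1382]
ee_rot: [3.135, 0.002, -1.843]
force: [0.2, -0.4, 0.8]
width: 0.0599
gripper_force: 0.0
```

```bash
python3 -c "
from h import *
go([.4327,-.1012,.071],-105.6)
w=grab('wrist')
h=cv2.cvtColor(w['color'],cv2.COLOR_BGR2HSV)
print(proj(w,[.4327,-.1012,.076])); report()"
```

```text
t 20.4 turn [ 0.39  0.1  -0.01] shift [-0.25 -0.28  6.72] down-only from [ 0.4294 -0.1028  0.1382]
[252.21571191 218.99806694]
white [0.395 0.226] yaw -18.0 [0.047 0.106] lug [0.3954 0.2247] n 69 [219.9 232.9]
white [0.403 0.537] yaw 47.4 [0.089 0.098] lug [0.4491 0.5149] n 1 [128. 213.]
white [ 0.616 -0.371] yaw 0.5 [0.055 0.108] lug [ 0.6158 -0.3751] n 80 [412.4 168.5]
```

>>> {"name": "servo_tool", "arguments": {"targets": [{"angular":[0.4,0.1,0],"xyz":[-0.15,-0.2,2],"claw":6},{"angular":[0,0,0],"xyz":[-0.1,-0.1,2],"claw":6},{"angular":[0,0,0],"xyz":[0,0,1.7],"claw":6},{"angular":[0,0,0],"xyz":[0,0,1],"claw":6},{"angular":[0,0,0],"xyz":[0,0,0],"claw":6},{"angular":[0,0,0],"xyz":[0,0,0],"claw":1.5},{"angular":[0,0,0],"xyz":[0,0,0],"claw":1.5},{"angular":[0,0,0],"xyz":[0,0,0],"claw":1.5},{"angular":[0,0,0],"xyz":[0,0,0],"claw":1.5},{"angular":[0,0,0],"xyz":[0,0,0],"claw":1.5},{"angular":[0,0,0],"xyz":[0,0,0],"claw":1.5},{"angular":[0,0,0],"xyz":[0,0,-1],"claw":1.5},{"angular":[0,0,0],"xyz":[0,0,-2],"claw":1.5},{"angular":[0,0,0],"xyz":[0,0,-3],"claw":1.5},{"angular":[0,0,0],"xyz":[0,0,-3],"claw":1.5},{"angular":[0,0,0],"xyz":[0,0,-1],"claw":1.5}]}}

```text
t: 22.1
eef_pos: [0.4328, -0.1008, 0.1731]
ee_rot: [-3.139, 0.001, -1.842]
force: [1.0, 0.3, -3.7]
width: 0.0237
gripper_force: 50.0
```

>>> {"name": "servo_tool", "arguments": {"targets": [{"angular":[8,0,0],"xyz":[0,0,0],"claw":1.5},{"angular":[8,0,0],"xyz":[0,0,0],"claw":1.5},{"angular":[8,0,0],"xyz":[0,0,0],"claw":1.5},{"angular":[0,0,0],"xyz":[0,0,0],"claw":1.5},{"angular":[0,0,0],"xyz":[0,0,0],"claw":1.5},{"angular":[0,0,0],"xyz":[0,0,0],"claw":1.5},{"angular":[0,0,0],"xyz":[0,0,0],"claw":1.5},{"angular":[0,0,0],"xyz":[0,0,0],"claw":1.5},{"angular":[-2.5,0,0],"xyz":[0,0,0],"claw":1.5},{"angular":[-2.5,0,0],"xyz":[0,0,0],"claw":1.5},{"angular":[-2.5,0,0],"xyz":[0,0,0],"claw":1.5},{"angular":[-2.5,0,0],"xyz":[0,0,0],"claw":1.5},{"angular":[-2.5,0,0],"xyz":[0,0,0],"claw":1.5},{"angular":[-2.5,0,0],"xyz":[0,0,0],"claw":1.5},{"angular":[-2.5,0,0],"xyz":[0,0,0],"claw":1.5},{"angular":[-2.5,0,0],"xyz":[0,0,0],"claw":1.5},{"angular":[-2,0,0],"xyz":[0,0,0],"claw":1.5},{"angular":[-1,0,0],"xyz":[0,0,0],"claw":1.5},{"angular":[-1,0,0],"xyz":[0,0,0],"claw":1.5},{"angular":[0,0,0],"xyz":[0,0,0],"claw":1.5}]}}

```text
t: 24.1
eef_pos: [0.44, -0.1054, 0.183]
ee_rot: [3.117, 0.006, -1.84]
force: [0.1, 0.0, -3.2]
width: 0.0235
gripper_force: 49.9
```

```bash
python3 -c "
from h import *
feel(8)"
```

```text
feel F,M(tool) [ 0.27  -0.066 -3.626  0.027  0.007 -0.018] sd [0.494 0.44  0.377 0.028 0.025 0.02 ] rot [ 3.119  0.007 -1.84 ] pos [ 0.4399 -0.1052  0.1837] t 24.5 w 0.0234
```

>>> {"name": "servo_tool", "arguments": {"targets": [{"angular":[-8,0,0],"xyz":[0,0,0],"claw":1.5},{"angular":[-8,0,0],"xyz":[0,0,0],"claw":1.5},{"angular":[-8,0,0],"xyz":[0,0,0],"claw":1.5},{"angular":[0,0,0],"xyz":[0,0,0],"claw":1.5},{"angular":[0,0,0],"xyz":[0,0,0],"claw":1.5},{"angular":[0,0,0],"xyz":[0,0,0],"claw":1.5},{"angular":[0,0,0],"xyz":[0,0,0],"claw":1.5},{"angular":[0,0,0],"xyz":[0,0,0],"claw":1.5},{"angular":[2.5,0,0],"xyz":[0,0,0],"claw":1.5},{"angular":[2.5,0,0],"xyz":[0,0,0],"claw":1.5},{"angular":[2.5,0,0],"xyz":[0,0,0],"claw":1.5},{"angular":[2.5,0,0],"xyz":[0,0,0],"claw":1.5},{"angular":[2.5,0,0],"xyz":[0,0,0],"claw":1.5},{"angular":[2.5,0,0],"xyz":[0,0,0],"claw":1.5},{"angular":[2.5,0,0],"xyz":[0,0,0],"claw":1.5},{"angular":[2.5,0,0],"xyz":[0,0,0],"claw":1.5},{"angular":[2,0,0],"xyz":[0,0,0],"claw":1.5},{"angular":[1,0,0],"xyz":[0,0,0],"claw":1.5},{"angular":[1,0,0],"xyz":[0,0,0],"claw":1.5},{"angular":[0,0,0],"xyz":[0,0,0],"claw":1.5}]}}

```text
t: 26.5
eef_pos: [0.4396, -0.1052, 0.184]
ee_rot: [3.119, 0.007, -1.84]
force: [0.2, -0.2, -3.9]
width: 0.0235
gripper_force: 49.9
```

```bash
python3 -c "
from h import *
feel(8)
print('tray');go([.6165,-.303,.17],-90)
print('carrier mid');go([.596,.298,.19],-88.7)"
```

```text
feel F,M(tool) [ 0.369 -0.213 -3.923  0.042 -0.017 -0.01 ] sd [0.481 0.3   0.416 0.046 0.035 0.025] rot [ 3.118  0.006 -1.84 ] pos [ 0.4402 -0.1053  0.1834] t 26.9 w 0.0237
tray
t 26.9 turn [  1.31   0.55 -15.43] shift [ 19.77 -17.63   1.34] down-only from [ 0.4402 -0.1053  0.1834]
carrier mid
t 26.9 turn [  1.31   0.56 -16.73] shift [-39.97 -16.5   -0.66] down-only from [ 0.4402 -0.1053  0.1834]
```

D shows no shift (0.015 Nm), so it is sound and goes to the carrier's +y bay.

>>> {"name": "servo_tool", "arguments": {"targets": [{"angular":[0.7,0.3,-8.3],"xyz":[0,0,-0.8],"claw":1.5},{"angular":[0.6,0.26,-8.4],"xyz":[0,0,-0.9],"claw":1.5},{"angular":[0,0,0],"xyz":[-1.5,-0.5,0],"claw":1.5},{"angular":[0,0,0],"xyz":[-2.5,-0.9,0],"claw":1.5},{"angular":[0,0,0],"xyz":[-3.2,-1.1,0],"claw":1.5},{"angular":[0,0,0],"xyz":[-3.2,-1.1,0],"claw":1.5},{"angular":[0,0,0],"xyz":[-3.2,-1.1,0],"claw":1.5},{"angular":[0,0,0],"xyz":[-3.2,-1.1,0],"claw":1.5},{"angular":[0,0,0],"xyz":[-3.2,-1.2,0],"claw":1.5},{"angular":[0,0,0],"xyz":[-3.2,-1.2,0],"claw":1.5},{"angular":[0,0,0],"xyz":[-3.2,-1.2,0],"claw":1.5},{"angular":[0,0,0],"xyz":[-3.2,-1.1,0],"claw":1.5},{"angular":[0,0,0],"xyz":[-3.2,-1.1,0],"claw":1.5},{"angular":[0,0,0],"xyz":[-3.2,-1.1,0],"claw":1.5},{"angular":[0,0,0],"xyz":[-3.2,-1.1,0],"claw":1.5},{"angular":[0,0,0],"xyz":[-3.2,-1.1,0],"claw":1.5},{"angular":[0,0,0],"xyz":[-2.5,-1,0],"claw":1.5},{"angular":[0,0,0],"xyz":[-1.1,-0.6,0],"claw":1.5},{"angular":[0,0,0],"xyz":[0,0,0],"claw":1.5},{"angular":[0,0,0],"xyz":[0,0,0],"claw":1.5}]}}

```text
t: 28.9
eef_pos: [0.5946, 0.3576, 0.1998]
ee_rot: [3.141, -0.001, -1.549]
force: [-0.7, -0.3, -3.9]
width: 0.0237
gripper_force: 49.9
```

```bash
python3 -c "
from h import *
grab('top');grab('top')
go([.5944,.368,.0745],-88.7)
w=grab('wrist','wcar')
print(proj(w,[.596,.298,.092]))"
```

```text
t 29.0 turn [ 0.01 -0.03 -0.05] shift [-1.09  0.   12.6 ] down-only from [0.5947 0.3571 0.2005]
[257.30187217 121.54158459]
```

View pics/wcar.png

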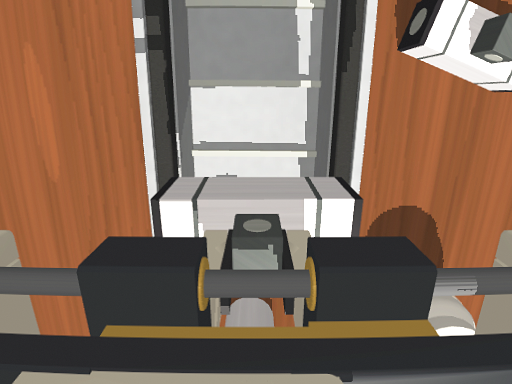

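The picture shows damper D held squarely between the carrier's walls (left wall at about u=150, right at about u=368, damper centred at 257). The bay ribs are at v=83 and v=152. I lower it.

>>> {"name": "servo_tool", "arguments": {"targets": [{"angular":[0,0,0],"xyz":[-1.05,0,1],"claw":1.5},{"angular":[0,0,0],"xyz":[0,0,2.5],"claw":1.5},{"angular":[0,0,0],"xyz":[0,0,2.5],"claw":1.5},{"angular":[0,0,0],"xyz":[0,0,2.5],"claw":1.5},{"angular":[0,0,0],"xyz":[0,0,2],"claw":1.5},{"angular":[0,0,0],"xyz":[0,0,1],"claw":1.5},{"angular":[0,0,0],"xyz":[0,0,0.6],"claw":1.5},{"angular":[0,0,0],"xyz":[0,0,0.5],"claw":1.5},{"angular":[0,0,0],"xyz":[0,0,0],"claw":1.5},{"angular":[0,0,0],"xyz":[0,0,0],"claw":1.5},{"angular":[0,0,0],"xyz":[0,0,0],"claw":5},{"angular":[0,0,0],"xyz":[0,0,0],"claw":5},{"angular":[0,0,0],"xyz":[0,0,0],"claw":5},{"angular":[0,0,0],"xyz":[0,0,-1],"claw":5},{"angular":[0,0,0],"xyz":[0,0,-3],"claw":5},{"angular":[0,0,0],"xyz":[0,0,-4],"claw":5},{"angular":[0,0,0],"xyz":[0,0,-4],"claw":6},{"angular":[0,0,0],"xyz":[0,0,0],"claw":6},{"angular":[0,0,0],"xyz":[0,0,0],"claw":6}]}}

```text
t: 30.95
eef_pos: [0.5952, 0.3692, 0.197]
ee_rot: [-3.139, 0.003, -1.548]
force: [0.6, 0.4, -0.7]
width: 0.0596
gripper_force: 0.0
```

```bash
python3 -c "
from h import *
f=grab('top','t3'); report(f)
go([.4694,-.0085,.135],-88.5)"
```

```text
white [0.395 0.226] yaw -18.0 [0.047 0.106] lug [0.3952 0.2247] n 67 [219.9 233. ]
white [0.437 0.11 ] yaw 15.7 [0.047 0.105] lug [0.4374 0.109 ] n 65 [257.3 220.6]
white [ 0.469 -0.007] yaw 1.3 [0.045 0.102] lug [ 0.4695 -0.0086] n 84 [295.1 211.5]
white [ 0.616 -0.371] yaw 0.5 [0.055 0.108] lug [ 0.6158 -0.376 ] n 75 [412.7 168.6]
t 31.0 turn [-0.05  0.05 -0.22] shift [37.38 13.5   6.03] down-only from [0.5945 0.3687 0.1953]
```

View pics/t3.png

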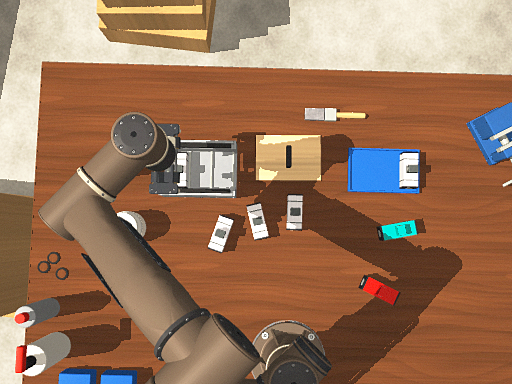

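E lies in the tray at (409,169), and C, B and A are unobstructed. Next is C.

>>> {"name": "servo_tool", "arguments": {"targets": [{"angular":[0,0,-0.2],"xyz":[3.4,1.22,0],"claw":6},{"angular":[0,0,0],"xyz":[3.4,1.22,0],"claw":6},{"angular":[0,0,0],"xyz":[3.4,1.23,0],"claw":6},{"angular":[0,0,0],"xyz":[3.4,1.23,0],"claw":6},{"angular":[0,0,0],"xyz":[3.4,1.23,0],"claw":6},{"angular":[0,0,0],"xyz":[3.4,1.23,0],"claw":6},{"angular":[0,0,0],"xyz":[3.4,1.23,0],"claw":6},{"angular":[0,0,0],"xyz":[3.4,1.23,0],"claw":6},{"angular":[0,0,0],"xyz":[3.4,1.23,0],"claw":6},{"angular":[0,0,0],"xyz":[3.4,1.23,1],"claw":6},{"angular":[0,0,0],"xyz":[3.4,1.22,2],"claw":6},{"angular":[0,0,0],"xyz":[0,0,3],"claw":6},{"angular":[0,0,0],"xyz":[0,0,0],"claw":6},{"angular":[0,0,0],"xyz":[0,0,0],"claw":6},{"angular":[0,0,0],"xyz":[0,0,0],"claw":6},{"angular":[0,0,0],"xyz":[0,0,0],"claw":6}]}}

```text
t: 32.6
eef_pos: [0.4703, -0.0079, 0.1356]
ee_rot: [-3.14, 0.0, -1.544]
force: [-0.3, 0.6, 0.2]
width: 0.06
gripper_force: 0.0
```

```bash
python3 -c "
from h import *
grab('top')
go([.4695,-.0085,.071],-88.7)"
```

```text
t 32.6 turn [-0.11  0.02  0.24] shift [0.05 0.06 6.45] down-only from [ 0.4701 -0.008   0.1355]
```

>>> {"name": "servo_tool", "arguments": {"targets": [{"angular":[0,0,0],"xyz":[0.05,0.06,2],"claw":6},{"angular":[0,0,0],"xyz":[0,0,2],"claw":6},{"angular":[0,0,0],"xyz":[0,0,1.5],"claw":6},{"angular":[0,0,0],"xyz":[0,0,0.95],"claw":6},{"angular":[0,0,0],"xyz":[0,0,0],"claw":6},{"angular":[0,0,0],"xyz":[0,0,0],"claw":1.5},{"angular":[0,0,0],"xyz":[0,0,0],"claw":1.5},{"angular":[0,0,0],"xyz":[0,0,0],"claw":1.5},{"angular":[0,0,0],"xyz":[0,0,0],"claw":1.5},{"angular":[0,0,0],"xyz":[0,0,0],"claw":1.5},{"angular":[0,0,0],"xyz":[0,0,0],"claw":1.5},{"angular":[0,0,0],"xyz":[0,0,-1],"claw":1.5},{"angular":[0,0,0],"xyz":[0,0,-2],"claw":1.5},{"angular":[0,0,0],"xyz":[0,0,-3],"claw":1.5},{"angular":[0,0,0],"xyz":[0,0,-3],"claw":1.5},{"angular":[0,0,0],"xyz":[0,0,-1],"claw":1.5}]}}

```text
t: 34.25
eef_pos: [0.4694, -0.009, 0.1728]
ee_rot: [-3.138, 0.001, -1.545]
force: [0.1, 1.0, -5.4]
width: 0.0236
gripper_force: 49.8
```

>>> {"name": "servo_tool", "arguments": {"targets": [{"angular":[8,0,0],"xyz":[0,0,0],"claw":1.5},{"angular":[8,0,0],"xyz":[0,0,0],"claw":1.5},{"angular":[8,0,0],"xyz":[0,0,0],"claw":1.5},{"angular":[0,0,0],"xyz":[0,0,0],"claw":1.5},{"angular":[0,0,0],"xyz":[0,0,0],"claw":1.5},{"angular":[0,0,0],"xyz":[0,0,0],"claw":1.5},{"angular":[0,0,0],"xyz":[0,0,0],"claw":1.5},{"angular":[0,0,0],"xyz":[0,0,0],"claw":1.5},{"angular":[-2.5,0,0],"xyz":[0,0,0],"claw":1.5},{"angular":[-2.5,0,0],"xyz":[0,0,0],"claw":1.5},{"angular":[-2.5,0,0],"xyz":[0,0,0],"claw":1.5},{"angular":[-2.5,0,0],"xyz":[0,0,0],"claw":1.5},{"angular":[-2.5,0,0],"xyz":[0,0,0],"claw":1.5},{"angular":[-2.5,0,0],"xyz":[0,0,0],"claw":1.5},{"angular":[-2.5,0,0],"xyz":[0,0,0],"claw":1.5},{"angular":[-2.5,0,0],"xyz":[0,0,0],"claw":1.5},{"angular":[-2,0,0],"xyz":[0,0,0],"claw":1.5},{"angular":[-1,0,0],"xyz":[0,0,0],"claw":1.5},{"angular":[-1,0,0],"xyz":[0,0,0],"claw":1.5},{"angular":[0,0,0],"xyz":[0,0,0],"claw":1.5}]}}

```text
t: 36.25
eef_pos: [0.4736, -0.0137, 0.1739]
ee_rot: [3.112, -0.004, -1.549]
force: [0.4, 0.9, -5.2]
width: 0.024
gripper_force: 49.9
```

```bash
python3 -c "
from h import *
feel(8)"
```

```text
feel F,M(tool) [-0.042  0.05  -4.983  0.057 -0.046 -0.013] sd [0.374 0.662 0.387 0.034 0.022 0.016] rot [ 3.113 -0.004 -1.549] pos [ 0.473  -0.0138  0.1743] t 36.65 w 0.0236
```

>>> {"name": "servo_tool", "arguments": {"targets": [{"angular":[-8,0,0],"xyz":[0,0,0],"claw":1.5},{"angular":[-8,0,0],"xyz":[0,0,0],"claw":1.5},{"angular":[-8,0,0],"xyz":[0,0,0],"claw":1.5},{"angular":[0,0,0],"xyz":[0,0,0],"claw":1.5},{"angular":[0,0,0],"xyz":[0,0,0],"claw":1.5},{"angular":[0,0,0],"xyz":[0,0,0],"claw":1.5},{"angular":[0,0,0],"xyz":[0,0,0],"claw":1.5},{"angular":[0,0,0],"xyz":[0,0,0],"claw":1.5},{"angular":[2.5,0,0],"xyz":[0,0,0],"claw":1.5},{"angular":[2.5,0,0],"xyz":[0,0,0],"claw":1.5},{"angular":[2.5,0,0],"xyz":[0,0,0],"claw":1.5},{"angular":[2.5,0,0],"xyz":[0,0,0],"claw":1.5},{"angular":[2.5,0,0],"xyz":[0,0,0],"claw":1.5},{"angular":[2.5,0,0],"xyz":[0,0,0],"claw":1.5},{"angular":[2.5,0,0],"xyz":[0,0,0],"claw":1.5},{"angular":[2.5,0,0],"xyz":[0,0,0],"claw":1.5},{"angular":[2,0,0],"xyz":[0,0,0],"claw":1.5},{"angular":[1,0,0],"xyz":[0,0,0],"claw":1.5},{"angular":[1,0,0],"xyz":[0,0,0],"claw":1.5},{"angular":[0,0,0],"xyz":[0,0,0],"claw":1.5}]}}

```text
t: 38.65
eef_pos: [0.4726, -0.0139, 0.1745]
ee_rot: [3.113, -0.004, -1.549]
force: [0.0, 0.8, -6.0]
width: 0.024
gripper_force: 49.9
```

```bash
python3 -c "
from h import *
feel(8)
print('tray');go([.6165,-.303,.17],-90)
print('carrier mid');go([.596,.298,.20],-88.7)"
```

```text
feel F,M(tool) [ 0.011  0.011 -5.37   0.069 -0.049 -0.023] sd [0.512 0.322 0.257 0.027 0.029 0.037] rot [ 3.112 -0.005 -1.549] pos [ 0.4732 -0.0139  0.1739] t 39.05 w 0.0237
tray
t 39.0 turn [ 1.72 -0.28  1.23] shift [ 28.91 -14.33   0.39] down-only from [ 0.4732 -0.0139  0.1739]
carrier mid
t 39.0 turn [ 1.72 -0.26 -0.07] shift [-30.9  -12.98  -2.61] down-only from [ 0.4732 -0.0139  0.1739]
```

C shows no shift (0.012 Nm), so it is sound and goes to the middle bay.

>>> {"name": "servo_tool", "arguments": {"targets": [{"angular":[0.9,-0.13,0],"xyz":[0,0,-1.3],"claw":1.5},{"angular":[0.82,-0.13,0],"xyz":[0,0,-1.3],"claw":1.5},{"angular":[0,0,0],"xyz":[-1.2,-0.5,0],"claw":1.5},{"angular":[0,0,0],"xyz":[-2.2,-0.9,0],"claw":1.5},{"angular":[0,0,0],"xyz":[-2.7,-1.2,0],"claw":1.5},{"angular":[0,0,0],"xyz":[-2.7,-1.2,0],"claw":1.5},{"angular":[0,0,0],"xyz":[-2.7,-1.2,0],"claw":1.5},{"angular":[0,0,0],"xyz":[-2.7,-1.2,0],"claw":1.5},{"angular":[0,0,0],"xyz":[-2.7,-1.1,0],"claw":1.5},{"angular":[0,0,0],"xyz":[-2.7,-1.1,0],"claw":1.5},{"angular":[0,0,0],"xyz":[-2.7,-1.1,0],"claw":1.5},{"angular":[0,0,0],"xyz":[-2.7,-1.1,0],"claw":1.5},{"angular":[0,0,0],"xyz":[-2.7,-1.1,0],"claw":1.5},{"angular":[0,0,0],"xyz":[-2,-0.8,0],"claw":1.5},{"angular":[0,0,0],"xyz":[-1.2,-0.48,0],"claw":1.5},{"angular":[0,0,0],"xyz":[0,0,0],"claw":1.5},{"angular":[0,0,0],"xyz":[0,0,0],"claw":1.5},{"angular":[0,0,0],"xyz":[0,0,0],"claw":1.5}]}}

```text
t: 40.85
eef_pos: [0.5964, 0.2973, 0.2004]
ee_rot: [-3.141, 0.0, -1.55]
force: [-0.5, 0.3, -5.5]
width: 0.0238
gripper_force: 49.9
```

```bash
python3 -c "
from h import *
grab('top')
go([.596,.298,.0745],-88.7)"
```

```text
t 40.9 turn [-0.04  0.01 -0.1 ] shift [-0.08  0.05 12.6 ] down-only from [0.5965 0.2972 0.2005]
```

>>> {"name": "servo_tool", "arguments": {"targets": [{"angular":[0,0,0],"xyz":[-0.08,0.05,1],"claw":1.5},{"angular":[0,0,0],"xyz":[0,0,2.5],"claw":1.5},{"angular":[0,0,0],"xyz":[0,0,2.5],"claw":1.5},{"angular":[0,0,0],"xyz":[0,0,2.5],"claw":1.5},{"angular":[0,0,0],"xyz":[0,0,2],"claw":1.5},{"angular":[0,0,0],"xyz":[0,0,1],"claw":1.5},{"angular":[0,0,0],"xyz":[0,0,0.6],"claw":1.5},{"angular":[0,0,0],"xyz":[0,0,0.5],"claw":1.5},{"angular":[0,0,0],"xyz":[0,0,0],"claw":1.5},{"angular":[0,0,0],"xyz":[0,0,0],"claw":1.5},{"angular":[0,0,0],"xyz":[0,0,0],"claw":5},{"angular":[0,0,0],"xyz":[0,0,0],"claw":5},{"angular":[0,0,0],"xyz":[0,0,0],"claw":5},{"angular":[0,0,0],"xyz":[0,0,-1],"claw":5},{"angular":[0,0,0],"xyz":[0,0,-3],"claw":5},{"angular":[0,0,0],"xyz":[0,0,-4],"claw":5},{"angular":[0,0,0],"xyz":[0,0,-4],"claw":6},{"angular":[0,0,0],"xyz":[0,0,0],"claw":6},{"angular":[0,0,0],"xyz":[0,0,0],"claw":6}]}}

```text
t: 42.8
eef_pos: [0.5968, 0.2992, 0.1966]
ee_rot: [-3.138, 0.003, -1.549]
force: [0.1, 0.3, -0.8]
width: 0.0596
gripper_force: 0.0
```

```bash
python3 -c "
from h import *
f=grab('top'); report(f)
go([.4372,.1092,.135],-74.5)"
```

```text
white [0.395 0.226] yaw -18.0 [0.047 0.106] lug [0.3953 0.2249] n 68 [219.9 233. ]
white [0.438 0.11 ] yaw 15.7 [0.046 0.107] lug [0.437  0.1092] n 62 [257.3 220.7]
white [ 0.616 -0.371] yaw 0.5 [0.055 0.108] lug [ 0.6156 -0.3761] n 74 [412.8 168.6]
white [0.589 0.236] yaw 2.1 [0.109 0.158] lug [0.5819 0.2389] n 682 [217.5 173.5]
t 42.9 turn [ -0.08   0.05 -14.27] shift [14.02 20.38  6.  ] down-only from [0.5962 0.2988 0.195 ]
```

B is at (0.437, 0.109) with yaw 15.5°.

>>> {"name": "servo_tool", "arguments": {"targets": [{"angular":[0,0,-7.1],"xyz":[0,0,0],"claw":6},{"angular":[0,0,-7.1],"xyz":[0,0,0],"claw":6},{"angular":[0,0,0],"xyz":[2,2.91,0],"claw":6},{"angular":[0,0,0],"xyz":[2,2.91,0],"claw":6},{"angular":[0,0,0],"xyz":[2,2.91,0],"claw":6},{"angular":[0,0,0],"xyz":[2,2.91,0],"claw":6},{"angular":[0,0,0],"xyz":[2,2.91,0],"claw":6},{"angular":[0,0,0],"xyz":[2,2.91,1],"claw":6},{"angular":[0,0,0],"xyz":[2,2.92,2],"claw":6},{"angular":[0,0,0],"xyz":[0,0,3],"claw":6},{"angular":[0,0,0],"xyz":[0,0,0],"claw":6},{"angular":[0,0,0],"xyz":[0,0,0],"claw":6},{"angular":[0,0,0],"xyz":[0,0,0],"claw":6},{"angular":[0,0,0],"xyz":[0,0,0],"claw":6}]}}

```text
t: 44.25
eef_pos: [0.438, 0.1104, 0.1349]
ee_rot: [-3.14, 0.0, -1.301]
force: [0.7, -0.1, -0.7]
width: 0.0603
gripper_force: 0.0
```

```bash
python3 -c "
from h import *
grab('top')
go([.4372,.1092,.071],-74.5)"
```

```text
t 44.3 turn [-0.1   0.02 -0.04] shift [0.08 0.09 6.38] down-only from [0.4378 0.1102 0.1348]
```

>>> {"name": "servo_tool", "arguments": {"targets": [{"angular":[0,0,0],"xyz":[0.08,0.08,2],"claw":6},{"angular":[0,0,0],"xyz":[0,0,2],"claw":6},{"angular":[0,0,0],"xyz":[0,0,1.5],"claw":6},{"angular":[0,0,0],"xyz":[0,0,0.88],"claw":6},{"angular":[0,0,0],"xyz":[0,0,0],"claw":6},{"angular":[0,0,0],"xyz":[0,0,0],"claw":1.5},{"angular":[0,0,0],"xyz":[0,0,0],"claw":1.5},{"angular":[0,0,0],"xyz":[0,0,0],"claw":1.5},{"angular":[0,0,0],"xyz":[0,0,0],"claw":1.5},{"angular":[0,0,0],"xyz":[0,0,0],"claw":1.5},{"angular":[0,0,0],"xyz":[0,0,0],"claw":1.5},{"angular":[0,0,0],"xyz":[0,0,-1],"claw":1.5},{"angular":[0,0,0],"xyz":[0,0,-2],"claw":1.5},{"angular":[0,0,0],"xyz":[0,0,-3],"claw":1.5},{"angular":[0,0,0],"xyz":[0,0,-3],"claw":1.5},{"angular":[0,0,0],"xyz":[0,0,-1],"claw":1.5}]}}

```text
t: 45.9
eef_pos: [0.4372, 0.109, 0.1731]
ee_rot: [-3.138, 0.001, -1.301]
force: [1.6, -0.2, -4.9]
width: 0.0237
gripper_force: 50.0
```

>>> {"name": "servo_tool", "arguments": {"targets": [{"angular":[8,0,0],"xyz":[0,0,0],"claw":1.5},{"angular":[8,0,0],"xyz":[0,0,0],"claw":1.5},{"angular":[8,0,0],"xyz":[0,0,0],"claw":1.5},{"angular":[0,0,0],"xyz":[0,0,0],"claw":1.5},{"angular":[0,0,0],"xyz":[0,0,0],"claw":1.5},{"angular":[0,0,0],"xyz":[0,0,0],"claw":1.5},{"angular":[0,0,0],"xyz":[0,0,0],"claw":1.5},{"angular":[0,0,0],"xyz":[0,0,0],"claw":1.5},{"angular":[-2.5,0,0],"xyz":[0,0,0],"claw":1.5},{"angular":[-2.5,0,0],"xyz":[0,0,0],"claw":1.5},{"angular":[-2.5,0,0],"xyz":[0,0,0],"claw":1.5},{"angular":[-2.5,0,0],"xyz":[0,0,0],"claw":1.5},{"angular":[-2.5,0,0],"xyz":[0,0,0],"claw":1.5},{"angular":[-2.5,0,0],"xyz":[0,0,0],"claw":1.5},{"angular":[-2.5,0,0],"xyz":[0,0,0],"claw":1.5},{"angular":[-2.5,0,0],"xyz":[0,0,0],"claw":1.5},{"angular":[-2,0,0],"xyz":[0,0,0],"claw":1.5},{"angular":[-1,0,0],"xyz":[0,0,0],"claw":1.5},{"angular":[-1,0,0],"xyz":[0,0,0],"claw":1.5},{"angular":[0,0,0],"xyz":[0,0,0],"claw":1.5}]}}

```text
t: 47.9
eef_pos: [0.4435, 0.1078, 0.179]
ee_rot: [3.124, 0.006, -1.299]
force: [0.2, -0.1, -5.7]
width: 0.0237
gripper_force: 50.0
```

```bash
python3 -c "
from h import *
feel(8)"
```

```text
feel F,M(tool) [-0.098  0.041 -5.154  0.05  -0.015 -0.014] sd [0.399 0.453 0.487 0.023 0.02  0.02 ] rot [ 3.126  0.006 -1.299] pos [0.4432 0.1077 0.1797] t 48.3 w 0.0236
```

>>> {"name": "servo_tool", "arguments": {"targets": [{"angular":[-8,0,0],"xyz":[0,0,0],"claw":1.5},{"angular":[-8,0,0],"xyz":[0,0,0],"claw":1.5},{"angular":[-8,0,0],"xyz":[0,0,0],"claw":1.5},{"angular":[0,0,0],"xyz":[0,0,0],"claw":1.5},{"angular":[0,0,0],"xyz":[0,0,0],"claw":1.5},{"angular":[0,0,0],"xyz":[0,0,0],"claw":1.5},{"angular":[0,0,0],"xyz":[0,0,0],"claw":1.5},{"angular":[0,0,0],"xyz":[0,0,0],"claw":1.5},{"angular":[2.5,0,0],"xyz":[0,0,0],"claw":1.5},{"angular":[2.5,0,0],"xyz":[0,0,0],"claw":1.5},{"angular":[2.5,0,0],"xyz":[0,0,0],"claw":1.5},{"angular":[2.5,0,0],"xyz":[0,0,0],"claw":1.5},{"angular":[2.5,0,0],"xyz":[0,0,0],"claw":1.5},{"angular":[2.5,0,0],"xyz":[0,0,0],"claw":1.5},{"angular":[2.5,0,0],"xyz":[0,0,0],"claw":1.5},{"angular":[2.5,0,0],"xyz":[0,0,0],"claw":1.5},{"angular":[2,0,0],"xyz":[0,0,0],"claw":1.5},{"angular":[1,0,0],"xyz":[0,0,0],"claw":1.5},{"angular":[1,0,0],"xyz":[0,0,0],"claw":1.5},{"angular":[0,0,0],"xyz":[0,0,0],"claw":1.5}]}}

```text
t: 50.3
eef_pos: [0.4429, 0.1076, 0.1799]
ee_rot: [3.126, 0.006, -1.298]
force: [-0.6, -0.0, -5.3]
width: 0.0237
gripper_force: 50.0
```

```bash
python3 -c "
from h import *
feel(8)
print('tray');go([.6165,-.300,.17],-90)
print('carrier -y');go([.5976,.228,.20],-88.7)"
```

```text
feel F,M(tool) [-2.210e-01 -1.600e-02 -4.882e+00 -7.500e-02 -2.800e-02 -4.000e-03] sd [0.278 0.388 0.262 0.041 0.035 0.015] rot [ 3.125  0.006 -1.299] pos [0.4435 0.1078 0.1793] t 50.7 w 0.0238
tray
t 50.7 turn [ 1.    0.21 15.57] shift [ 40.78 -17.3    0.93] down-only from [0.4435 0.1078 0.1793]
carrier -y
t 50.7 turn [ 1.    0.22 14.27] shift [-11.67 -15.68  -2.07] down-only from [0.4435 0.1078 0.1793]
```

B shifts by 0.125 Nm, so it is faulty and goes to the tray's middle place.

>>> {"name": "servo_tool", "arguments": {"targets": [{"angular":[0.5,0.1,7.8],"xyz":[0,0,0],"claw":1.5},{"angular":[0.5,0.1,7.77],"xyz":[0,0,0],"claw":1.5},{"angular":[0,0,0],"xyz":[1.4,-0.6,0],"claw":1.5},{"angular":[0,0,0],"xyz":[2.6,-1.1,0],"claw":1.5},{"angular":[0,0,0],"xyz":[3,-1.3,0],"claw":1.5},{"angular":[0,0,0],"xyz":[3,-1.3,0],"claw":1.5},{"angular":[0,0,0],"xyz":[3,-1.3,0],"claw":1.5},{"angular":[0,0,0],"xyz":[3,-1.3,0],"claw":1.5},{"angular":[0,0,0],"xyz":[3,-1.3,0],"claw":1.5},{"angular":[0,0,0],"xyz":[3,-1.3,0],"claw":1.5},{"angular":[0,0,0],"xyz":[3,-1.2,0],"claw":1.5},{"angular":[0,0,0],"xyz":[3,-1.2,0],"claw":1.5},{"angular":[0,0,0],"xyz":[3,-1.2,0],"claw":1.5},{"angular":[0,0,0],"xyz":[3,-1.2,0],"claw":1.5},{"angular":[0,0,0],"xyz":[3,-1.2,0],"claw":1.5},{"angular":[0,0,0],"xyz":[2.4,-1.1,0],"claw":1.5},{"angular":[0,0,0],"xyz":[1.4,-0.7,0],"claw":1.5},{"angular":[0,0,0],"xyz":[0,0,0],"claw":1.5},{"angular":[0,0,0],"xyz":[0,0,0],"claw":1.5},{"angular":[0,0,0],"xyz":[0,0,0],"claw":1.5}]}}

```text
t: 52.7
eef_pos: [0.6161, -0.2997, 0.179]
ee_rot: [3.141, 0.001, -1.57]
force: [0.5, 0.6, -4.3]
width: 0.024
gripper_force: 50.0
```

```bash
python3 -c "
from h import *
grab('top')
go([.6165,-.300,.0745],-90)"
```

```text
t 52.8 turn [-0.    0.04  0.05] shift [ 0.04 -0.03 10.47] down-only from [ 0.6162 -0.2996  0.1792]
```

>>> {"name": "servo_tool", "arguments": {"targets": [{"angular":[0,0,0],"xyz":[0,0,2.5],"claw":1.5},{"angular":[0,0,0],"xyz":[0,0,2.5],"claw":1.5},{"angular":[0,0,0],"xyz":[0,0,2.5],"claw":1.5},{"angular":[0,0,0],"xyz":[0,0,1.5],"claw":1.5},{"angular":[0,0,0],"xyz":[0,0,0.8],"claw":1.5},{"angular":[0,0,0],"xyz":[0,0,0.4],"claw":1.5},{"angular":[0,0,0],"xyz":[0,0,0.27],"claw":1.5},{"angular":[0,0,0],"xyz":[0,0,0],"claw":1.5},{"angular":[0,0,0],"xyz":[0,0,0],"claw":1.5},{"angular":[0,0,0],"xyz":[0,0,0],"claw":6},{"angular":[0,0,0],"xyz":[0,0,0],"claw":6},{"angular":[0,0,0],"xyz":[0,0,0],"claw":6},{"angular":[0,0,0],"xyz":[0,0,-1],"claw":6},{"angular":[0,0,0],"xyz":[0,0,-3],"claw":6},{"angular":[0,0,0],"xyz":[0,0,-4],"claw":6},{"angular":[0,0,0],"xyz":[0,0,-4],"claw":6},{"angular":[0,0,0],"xyz":[0,0,0],"claw":6},{"angular":[0,0,0],"xyz":[0,0,0],"claw":6},{"angular":[0,0,0],"xyz":[0,0,0],"claw":6}]}}

```text
t: 54.65
eef_pos: [0.616, -0.3, 0.1943]
ee_rot: [3.142, 0.001, -1.571]
force: [-0.4, -0.0, -0.8]
width: 0.0596
gripper_force: 0.0
```

```bash
python3 -c "
from h import *
f=grab('top','t4'); report(f)
go([.395,.2235,.19],-107.5)"
```

```text
white [0.395 0.226] yaw -18.0 [0.047 0.106] lug [0.3953 0.2246] n 68 [220. 233.]
white [0.403 0.537] yaw 47.4 [0.089 0.098] lug [0.3682 0.5016] n 1 [131. 239.]
t 54.7 turn [ 0.07  0.05 17.51] shift [-43.28  36.8    0.38] down-only from [ 0.6158 -0.3     0.1938]
```

View pics/t4.png

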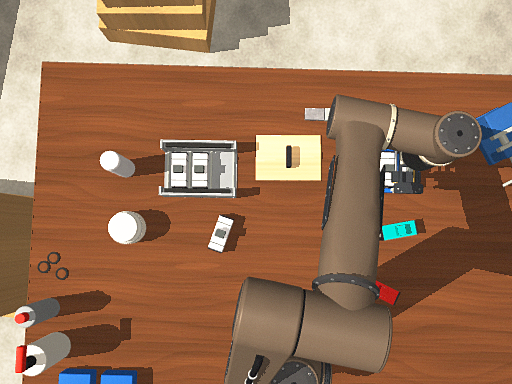

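D and C lie in the bays at (178,170) and (200,170). A is at (220,233), and the cover at (288,158) has not moved.

>>> {"name": "servo_tool", "arguments": {"targets": [{"angular":[0,0,8.5],"xyz":[0,0,0],"claw":6},{"angular":[0,0,8.5],"xyz":[0,0,0],"claw":6},{"angular":[0,0,0.5],"xyz":[-2.88,2.45,0],"claw":6},{"angular":[0,0,0],"xyz":[-2.88,2.45,0],"claw":6},{"angular":[0,0,0],"xyz":[-2.88,2.45,0],"claw":6},{"angular":[0,0,0],"xyz":[-2.88,2.45,0],"claw":6},{"angular":[0,0,0],"xyz":[-2.88,2.45,0],"claw":6},{"angular":[0,0,0],"xyz":[-2.88,2.45,0],"claw":6},{"angular":[0,0,0],"xyz":[-2.88,2.45,0],"claw":6},{"angular":[0,0,0],"xyz":[-2.88,2.45,0],"claw":6},{"angular":[0,0,0],"xyz":[-2.88,2.45,0],"claw":6},{"angular":[0,0,0],"xyz":[-2.88,2.45,0],"claw":6},{"angular":[0,0,0],"xyz":[-2.88,2.45,0],"claw":6},{"angular":[0,0,0],"xyz":[-2.88,2.45,0],"claw":6},{"angular":[0,0,0],"xyz":[-2.88,2.45,0],"claw":6},{"angular":[0,0,0],"xyz":[-2.88,2.45,1],"claw":6},{"angular":[0,0,0],"xyz":[-2.88,2.45,2],"claw":6},{"angular":[0,0,0],"xyz":[0,0,2.5],"claw":6},{"angular":[0,0,0],"xyz":[0,0,0],"claw":6},{"angular":[0,0,0],"xyz":[0,0,0],"claw":6}]}}

```text
t: 56.7
eef_pos: [0.3953, 0.2215, 0.1395]
ee_rot: [3.141, -0.002, -1.876]
force: [1.1, -0.1, 1.0]
width: 0.0602
gripper_force: 0.0
```

```bash
python3 -c "
from h import *
grab('top'); f=grab('wrist')
go([.3945,.2238,.071],-107.5)
cv2.imwrite('pics/wA.png',f['color']); print(proj(f,[.3945,.2238,.076]))"
```

```text
t 56.8 turn [-0.05  0.06 -0.02] shift [-0.13  0.21  6.96] down-only from [0.3961 0.2219 0.1406]
[259.60693873 216.80744714]
```

View pics/wA.png

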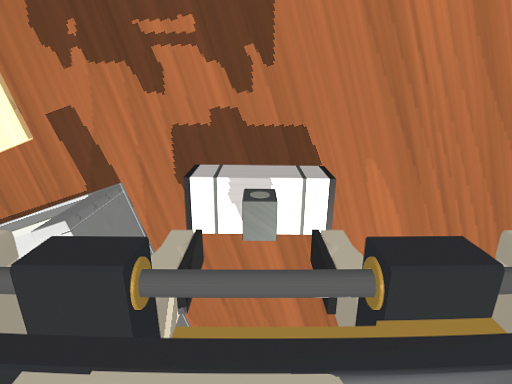

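The picture shows A squared up between the jaws, with its lug top at (259,220) against a predicted (260,217). The carrier corner at the left is clear.

>>> {"name": "servo_tool", "arguments": {"targets": [{"angular":[0,0,0],"xyz":[-0.2,0.21,2],"claw":6},{"angular":[0,0,0],"xyz":[0,0,2],"claw":6},{"angular":[0,0,0],"xyz":[0,0,2],"claw":6},{"angular":[0,0,0],"xyz":[0,0,0.95],"claw":6},{"angular":[0,0,0],"xyz":[0,0,0],"claw":6},{"angular":[0,0,0],"xyz":[0,0,0],"claw":1.5},{"angular":[0,0,0],"xyz":[0,0,0],"claw":1.5},{"angular":[0,0,0],"xyz":[0,0,0],"claw":1.5},{"angular":[0,0,0],"xyz":[0,0,0],"claw":1.5},{"angular":[0,0,0],"xyz":[0,0,0],"claw":1.5},{"angular":[0,0,0],"xyz":[0,0,0],"claw":1.5},{"angular":[0,0,0],"xyz":[0,0,-1],"claw":1.5},{"angular":[0,0,0],"xyz":[0,0,-2],"claw":1.5},{"angular":[0,0,0],"xyz":[0,0,-3],"claw":1.5},{"angular":[0,0,0],"xyz":[0,0,-3],"claw":1.5},{"angular":[0,0,0],"xyz":[0,0,-2],"claw":1.5}]}}

```text
t: 58.4
eef_pos: [0.3938, 0.2245, 0.1822]
ee_rot: [-3.141, 0.001, -1.876]
force: [0.5, 1.0, -6.8]
width: 0.0235
gripper_force: 50.0
```

>>> {"name": "servo_tool", "arguments": {"targets": [{"angular":[8,0,0],"xyz":[0,0,0],"claw":1.5},{"angular":[8,0,0],"xyz":[0,0,0],"claw":1.5},{"angular":[8,0,0],"xyz":[0,0,0],"claw":1.5},{"angular":[0,0,0],"xyz":[0,0,0],"claw":1.5},{"angular":[0,0,0],"xyz":[0,0,0],"claw":1.5},{"angular":[0,0,0],"xyz":[0,0,0],"claw":1.5},{"angular":[0,0,0],"xyz":[0,0,0],"claw":1.5},{"angular":[0,0,0],"xyz":[0,0,0],"claw":1.5},{"angular":[-2.5,0,0],"xyz":[0,0,0],"claw":1.5},{"angular":[-2.5,0,0],"xyz":[0,0,0],"claw":1.5},{"angular":[-2.5,0,0],"xyz":[0,0,0],"claw":1.5},{"angular":[-2.5,0,0],"xyz":[0,0,0],"claw":1.5},{"angular":[-2.5,0,0],"xyz":[0,0,0],"claw":1.5},{"angular":[-2.5,0,0],"xyz":[0,0,0],"claw":1.5},{"angular":[-2.5,0,0],"xyz":[0,0,0],"claw":1.5},{"angular":[-2.5,0,0],"xyz":[0,0,0],"claw":1.5},{"angular":[-2,0,0],"xyz":[0,0,0],"claw":1.5},{"angular":[-1,0,0],"xyz":[0,0,0],"claw":1.5},{"angular":[-1,0,0],"xyz":[0,0,0],"claw":1.5},{"angular":[0,0,0],"xyz":[0,0,0],"claw":1.5}]}}

```text
t: 60.4
eef_pos: [0.3962, 0.2217, 0.1804]
ee_rot: [3.089, -0.007, -1.882]
force: [-0.1, 0.1, -6.1]
width: 0.0236
gripper_force: 50.0
```

```bash
python3 -c "
from h import *
feel(8)"
```

```text
feel F,M(tool) [-1.78e-01  5.30e-02 -6.17e+00  2.66e-01 -3.10e-02  2.00e-03] sd [0.565 0.446 0.59  0.022 0.026 0.026] rot [ 3.09  -0.007 -1.881] pos [0.3957 0.2218 0.1806] t 60.8 w 0.0239
```

>>> {"name": "servo_tool", "arguments": {"targets": [{"angular":[-8,0,0],"xyz":[0,0,0],"claw":1.5},{"angular":[-8,0,0],"xyz":[0,0,0],"claw":1.5},{"angular":[-8,0,0],"xyz":[0,0,0],"claw":1.5},{"angular":[0,0,0],"xyz":[0,0,0],"claw":1.5},{"angular":[0,0,0],"xyz":[0,0,0],"claw":1.5},{"angular":[0,0,0],"xyz":[0,0,0],"claw":1.5},{"angular":[0,0,0],"xyz":[0,0,0],"claw":1.5},{"angular":[0,0,0],"xyz":[0,0,0],"claw":1.5},{"angular":[2.5,0,0],"xyz":[0,0,0],"claw":1.5},{"angular":[2.5,0,0],"xyz":[0,0,0],"claw":1.5},{"angular":[2.5,0,0],"xyz":[0,0,0],"claw":1.5},{"angular":[2.5,0,0],"xyz":[0,0,0],"claw":1.5},{"angular":[2.5,0,0],"xyz":[0,0,0],"claw":1.5},{"angular":[2.5,0,0],"xyz":[0,0,0],"claw":1.5},{"angular":[2.5,0,0],"xyz":[0,0,0],"claw":1.5},{"angular":[2.5,0,0],"xyz":[0,0,0],"claw":1.5},{"angular":[2,0,0],"xyz":[0,0,0],"claw":1.5},{"angular":[1,0,0],"xyz":[0,0,0],"claw":1.5},{"angular":[1,0,0],"xyz":[0,0,0],"claw":1.5},{"angular":[0,0,0],"xyz":[0,0,0],"claw":1.5}]}}

```text
t: 62.8
eef_pos: [0.3953, 0.2218, 0.1808]
ee_rot: [3.09, -0.007, -1.881]
force: [-0.5, 0.1, -6.3]
width: 0.0239
gripper_force: 50.0
```

```bash
python3 -c "
from h import *
feel(8)
print('tray');go([.6165,-.230,.18],-90)
print('carrier -y');go([.5976,.228,.20],-88.7)"
```

```text
feel F,M(tool) [ 2.580e-01  1.010e-01 -5.874e+00  1.610e-01 -5.400e-02  2.000e-03] sd [0.336 0.43  0.41  0.024 0.027 0.036] rot [ 3.089 -0.007 -1.882] pos [0.396  0.2217 0.1804] t 63.2 w 0.0238
tray
t 63.2 turn [  3.04   0.05 -17.84] shift [ 4.517e+01 -2.205e+01  4.000e-02] down-only from [0.396  0.2217 0.1804]
carrier -y
t 63.2 turn [  3.04   0.08 -19.14] shift [ -0.17 -20.17  -1.96] down-only from [0.396  0.2217 0.1804]
```

A shifts by 0.105 Nm with the same sign, so it is faulty and goes to the tray's +y place.

>>> {"name": "servo_tool", "arguments": {"targets": [{"angular":[1.5,0,-8.4],"xyz":[0,0,0],"claw":1.5},{"angular":[1.5,0,-8.4],"xyz":[0,0,0],"claw":1.5},{"angular":[0,0,-1.04],"xyz":[1,-0.5,0],"claw":1.5},{"angular":[0,0,0],"xyz":[2.2,-1.1,0],"claw":1.5},{"angular":[0,0,0],"xyz":[3,-1.5,0],"claw":1.5},{"angular":[0,0,0],"xyz":[3.2,-1.6,0],"claw":1.5},{"angular":[0,0,0],"xyz":[3.2,-1.6,0],"claw":1.5},{"angular":[0,0,0],"xyz":[3.2,-1.6,0],"claw":1.5},{"angular":[0,0,0],"xyz":[3.2,-1.6,0],"claw":1.5},{"angular":[0,0,0],"xyz":[3.2,-1.6,0],"claw":1.5},{"angular":[0,0,0],"xyz":[3.2,-1.6,0],"claw":1.5},{"angular":[0,0,0],"xyz":[3.2,-1.6,0],"claw":1.5},{"angular":[0,0,0],"xyz":[3.2,-1.6,0],"claw":1.5},{"angular":[0,0,0],"xyz":[3.2,-1.5,0],"claw":1.5},{"angular":[0,0,0],"xyz":[3.2,-1.5,0],"claw":1.5},{"angular":[0,0,0],"xyz":[3,-1.4,0],"claw":1.5},{"angular":[0,0,0],"xyz":[2,-1,0],"claw":1.5},{"angular":[0,0,0],"xyz":[1,-0.5,0],"claw":1.5},{"angular":[0,0,0],"xyz":[0,0,0],"claw":1.5},{"angular":[0,0,0],"xyz":[0,0,0],"claw":1.5}]}}

```text
t: 65.2
eef_pos: [0.6134, -0.22, 0.1795]
ee_rot: [3.14, 0.001, -1.571]
force: [0.4, 0.6, -5.2]
width: 0.0239
gripper_force: 50.0
```

```bash
python3 -c "
from h import *
grab('top'); grab('top')
go([.6165,-.230,.0745],-90); print(monitor.get_state()['ee_rot'])"
```

```text
t 65.3 turn [0.05 0.06 0.06] shift [ 1.06 -0.3  10.56] down-only from [ 0.6135 -0.2194  0.1801]
[ 3.14080341e+00  9.92955677e-04 -1.56978149e+00]
```

>>> {"name": "servo_tool", "arguments": {"targets": [{"angular":[0,0,0],"xyz":[0.7,-0.2,1.5],"claw":1.5},{"angular":[0,0,0],"xyz":[0.36,-0.1,2.5],"claw":1.5},{"angular":[0,0,0],"xyz":[0,0,2.5],"claw":1.5},{"angular":[0,0,0],"xyz":[0,0,2],"claw":1.5},{"angular":[0,0,0],"xyz":[0,0,1.2],"claw":1.5},{"angular":[0,0,0],"xyz":[0,0,0.5],"claw":1.5},{"angular":[0,0,0],"xyz":[0,0,0.36],"claw":1.5},{"angular":[0,0,0],"xyz":[0,0,0],"claw":1.5},{"angular":[0,0,0],"xyz":[0,0,0],"claw":1.5},{"angular":[0,0,0],"xyz":[0,0,0],"claw":6},{"angular":[0,0,0],"xyz":[0,0,0],"claw":6},{"angular":[0,0,0],"xyz":[0,0,0],"claw":6},{"angular":[0,0,0],"xyz":[0,0,-1],"claw":6},{"angular":[0,0,0],"xyz":[0,0,-3],"claw":6},{"angular":[0,0,0],"xyz":[0,0,-4],"claw":6},{"angular":[0,0,0],"xyz":[0,0,-4],"claw":6},{"angular":[0,0,0],"xyz":[0,0,0],"claw":6},{"angular":[0,0,0],"xyz":[0,0,0],"claw":6}]}}

```text
t: 67.1
eef_pos: [0.6176, -0.2309, 0.197]
ee_rot: [-3.138, 0.0, -1.57]
force: [-0.1, -0.1, -1.3]
width: 0.0598
gripper_force: 0.0
```

```bash
python3 - <<'E'
from h import *
f=grab('top')
v=f['color'].max(2); 
k=((v<55)).astype(np.uint8); k[:146]=0;k[172:]=0;k[:,:270]=0;k[:,305:]=0
n,l,s,ce=cv2.connectedComponentsWithStats(k)
for i in range(1,n):
    if s[i,4]>15: print('rib',s[i],ce[i],onz(f,*ce[i],.044))
go([.648,.0125,.16],0)
go([.648,.0125,.16],180)
E
```

```text
rib [287 151   4  17  23] [289.43478261 160.52173913] [0.63430905 0.01134328 0.044     ]
t 67.2 turn [-8.000e-02 -0.000e+00 -8.998e+01] shift [  3.12 -24.32   3.54] down-only from [ 0.6168 -0.2307  0.1954]
t 67.2 turn [-0.000e+00  8.000e-02  9.002e+01] shift [-3.12 24.32  3.54] down-only from [ 0.6168 -0.2307  0.1954]
```

>>> {"name": "servo_tool", "arguments": {"targets": [{"angular":[0,0,-8.5],"xyz":[0,0,0],"claw":6},{"angular":[0,0,-8.5],"xyz":[0,0,0],"claw":6},{"angular":[0,0,-8.5],"xyz":[0,0,0],"claw":6},{"angular":[0,0,-8.5],"xyz":[0,0,0],"claw":6},{"angular":[0,0,-8.5],"xyz":[0,0,0],"claw":6},{"angular":[0,0,-8.5],"xyz":[0,0,0],"claw":6},{"angular":[0,0,-8.5],"xyz":[0,0,0],"claw":6},{"angular":[0,0,-8.5],"xyz":[0,0,0],"claw":6},{"angular":[0,0,-8.5],"xyz":[0,0,0],"claw":6},{"angular":[0,0,-8.5],"xyz":[0,0,0],"claw":6},{"angular":[0,0,-5],"xyz":[0.4,-3,0],"claw":6},{"angular":[0,0,0],"xyz":[0.4,-3,0],"claw":6},{"angular":[0,0,0],"xyz":[0.4,-3,0],"claw":6},{"angular":[0,0,0],"xyz":[0.4,-3,0],"claw":6},{"angular":[0,0,0],"xyz":[0.4,-3,0],"claw":6},{"angular":[0,0,0],"xyz":[0.4,-3,0],"claw":6},{"angular":[0,0,0],"xyz":[0.4,-3,1],"claw":6},{"angular":[0,0,0],"xyz":[0.32,-3.32,1],"claw":6},{"angular":[0,0,0],"xyz":[0,0,0],"claw":6},{"angular":[0,0,0],"xyz":[0,0,0],"claw":6}]}}

```text
t: 69.15
eef_pos: [0.6499, 0.0126, 0.1733]
ee_rot: [3.141, 0.003, 0.002]
force: [-0.2, -0.5, 0.6]
width: 0.0602
gripper_force: 0.0
```

```bash
python3 - <<'E'
from h import *
f=grab('top'); report(f); w=grab('wrist','wcov'); cv2.imwrite('pics/t5.png',f['color'])
go([.648,.0125,.16],0)
print(proj(w,[.648,.0125,.044]))
E
```

```text
white [0.40267622 0.53674001] [np.float32(0.08920612), np.float32(0.09764113)]
white [ 0.618 -0.299] yaw -89.4 [0.104 0.199] lug [ 0.6162 -0.2267] n 102 [365.4 167. ]
white [0.584 0.343] yaw -88.3 [0.136 0.17 ] lug [0.5589 0.3436] n 553 [184.  179.8]
t 69.2 turn [-0.01  0.07  0.02] shift [-0.23 -0.11  1.43] down-only from [0.6503 0.0114 0.1743]
[257.2210512  191.43289526]
```

View pics/wcov.png

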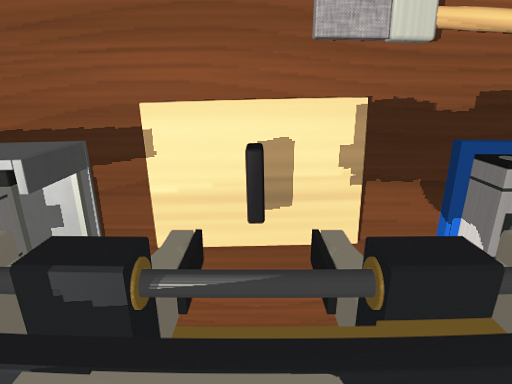

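View pics/t5.png

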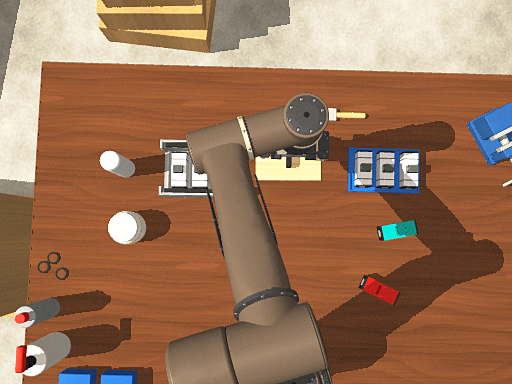

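The wrist view shows the cover's corners at (140,102), (368,97), (358,244) and (160,247), with the rib top at about (255,187). The top view shows three dampers flat in the tray and two in the carrier.

```bash
python3 - <<'E'
from h import *
np.set_printoptions(precision=4,suppress=True)
w=grab('wrist')
q=np.array([onz(w,*p,.008)[:2] for p in [(140,102),(368,97),(358,244),(160,247)]]); print(q,q.mean(0))
h=cv2.cvtColor(w['color'],cv2.COLOR_BGR2HSV); m=((h[...,2]<50)).astype(np.uint8); m[:135]=0;m[235:]=0;m[:,:235]=0;m[:,:]=m; m[:,280:]=0
n,l,s,ce=cv2.connectedComponentsWithStats(m); i=1+np.argmax(s[1:,4]); print(s[i],ce[i])
ys,xs=np.nonzero(l==i); r=cv2.minAreaRect(np.c_[xs,ys].astype(np.float32)); print(r)
ends=[np.array(onz(w,xs[ys==y].mean(),y,.044)) for y in (155,170,190,210,220)]; print(np.array(ends))
print(np.degrees(np.arctan2(ends[0][1]-ends[-1][1],ends[0][0]-ends[-1][0])))
go([.648,.0125,.03],0)
E
```

```text
[[ 0.7247  0.1219]
 [ 0.7292 -0.0912]
 [ 0.5781 -0.0959]
 [ 0.5745  0.1164]] [0.6516 0.0128]
[ 246  144   18   79 1259] [254.7339 183.4948]
((254.46311950683594, 182.98870849609375), (78.26939392089844, 16.677967071533203), 88.60282135009766)
[[0.6809 0.0139 0.044 ]
 [0.6677 0.0149 0.044 ]
 [0.6495 0.0145 0.044 ]
 [0.6306 0.0136 0.044 ]
 [0.6208 0.0136 0.044 ]]
0.2961973786120016
t 69.3 turn [-0.02  0.05 -0.02] shift [-0.24 -0.14 14.45] down-only from [0.6504 0.0111 0.1745]
```

>>> {"name": "servo_tool", "arguments": {"targets": [{"angular":[0,0,-1.5],"xyz":[0.06,-0.24,3],"claw":5},{"angular":[0,0,0],"xyz":[0,0,3],"claw":5},{"angular":[0,0,0],"xyz":[0,0,3],"claw":5},{"angular":[0,0,0],"xyz":[0,0,2.5],"claw":5},{"angular":[0,0,0],"xyz":[0,0,1.5],"claw":5},{"angular":[0,0,0],"xyz":[0,0,0.7],"claw":5},{"angular":[0,0,0],"xyz":[0,0,0.35],"claw":5},{"angular":[0,0,0],"xyz":[0,0,0],"claw":5},{"angular":[0,0,0],"xyz":[0,0,0],"claw":5}], "force": 50}}

```text
t: 70.2
eef_pos: [0.6519, 0.0146, 0.0354]
ee_rot: [-3.141, -0.002, 0.027]
force: [0.6, 0.8, 0.4]
width: 0.0503
gripper_force: 0.0
```

>>> {"name": "servo_tool", "arguments": {"targets": [{"angular":[0,0,0],"xyz":[0,0,0],"claw":0.8},{"angular":[0,0,0],"xyz":[0,0,0],"claw":0.8},{"angular":[0,0,0],"xyz":[0,0,0],"claw":0.8},{"angular":[0,0,0],"xyz":[0,0,0],"claw":0.8},{"angular":[0,0,0],"xyz":[0,0,0],"claw":0.8},{"angular":[0,0,0],"xyz":[0,0,0],"claw":0.8}]}}

```text
t: 70.8
eef_pos: [0.6511, 0.0144, 0.0343]
ee_rot: [-3.141, 0.0, 0.027]
force: [0.3, -0.3, 1.9]
width: 0.0154
gripper_force: 50.0
```

```bash
python3 - <<'E'
from h import *
s=monitor.get_state(); print(s['width'],s['gripper_force'],s['force'],s['eef_pos'],np.degrees(s['ee_rot']))
f=grab('top'); g=grab('side'); cv2.imwrite('pics/sc.png',cv2.resize(g['color'][180:310,140:300],(800,650))[:600])
go([.651,.0135,.19],1.5); go([.596,.298,.19],1.3)
E
```

```text
0.01541554865285863 50.000059604644775 [ 0.26280166 -0.33123179  1.90876752] [0.65111597 0.01435484 0.03432172] [-1.79969977e+02  2.01882223e-02  1.52722906e+00]
t 70.9 turn [-0.03  0.02  0.03] shift [-1.000e-02  9.000e-02 -1.557e+01] down-only from [0.6511 0.0144 0.0343]
t 70.9 turn [-0.03  0.02  0.23] shift [ -4.87 -28.48 -15.57] down-only from [0.6511 0.0144 0.0343]
```

View pics/sc.png

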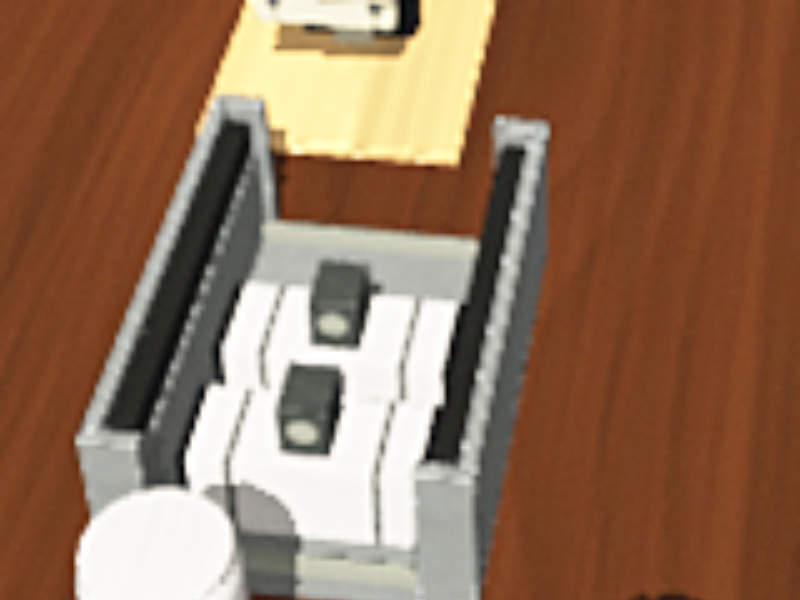

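The side view shows both dampers lying flat in the carrier and the cover held at its rib. Before carrying the cover I refine the carrier's centre from the stored wrist picture and the top picture.

```bash
python3 - <<'E'
from h import *
np.set_printoptions(precision=4,suppress=True)
s=monitor.get_state(); w=grab('wrist'); Rt=Ro.from_euler('xyz',s['ee_rot']).as_matrix()
o,_=ray(w,256,192); A=Rt.T@np.array(w['R']).T; c=Rt.T@(o-s['eef_pos'])
p=np.array([.5947,.3571,.2005]); R2=Ro.from_euler('xyz',[180,0,-88.75],degrees=True).as_matrix()
im=cv2.imread('pics/wcar.png'); f=dict(w); f['color']=im; Rc=(R2@A).T; f['R']=Rc; f['t']=-Rc@(p+R2@c)
sat=cv2.GaussianBlur(cv2.cvtColor(im,cv2.COLOR_BGR2HSV)[...,1],(3,3),0).astype(int)
L=[];Rr=[]
for v in range(60,150,6):
    r=sat[v]; lo=np.nonzero(r[:257]>90)[0]; hi=np.nonzero(r[257:]>90)[0]
    L.append(onz(f,lo[-1]+.8,v,.092)[:2]); Rr.append(onz(f,257+hi[0]-.3,v,.092)[:2])
L=np.array(L);Rr=np.array(Rr)
for n,X in(('+x wall',L),('-x wall',Rr)):
    k=np.polyfit(X[:,1],X[:,0],1); print(n,X[[0,-1]],'x at y=.298',np.polyval(k,.298),'yaw',-np.degrees(np.arctan(k[0])),'resid',np.std(X[:,0]-np.polyval(k,X[:,1])))
g=cv2.cvtColor(im,cv2.COLOR_BGR2GRAY)[:,225:285].mean(1)
print('gray rows',[(v,int(g[v])) for v in list(range(0,8))+list(range(77,90))+list(range(140,160))])
for v in (3,83,152): print('rib',onz(f,256,v,.012))
t=cv2.imread('pics/top0.png'); ft=grab('top'); st=cv2.GaussianBlur(cv2.cvtColor(t,cv2.COLOR_BGR2HSV)[...,1],(3,3),0).astype(int)
a=[];b=[]
for u in range(172,228,4):
    r=np.nonzero(st[130:210,u]<90)[0]+130; a.append(onz(ft,u,r[0]-.3,.092)[:2]); b.append(onz(ft,u,r[-1]+.3,0)[:2])
for X in map(np.array,(a,b)):
    k=np.polyfit(X[:,1],X[:,0],1); print('top',np.polyval(k,.298),-np.degrees(np.arctan(k[0])),np.std(X[:,0]-np.polyval(k,X[:,1])))
for v in (142,143,192,194):
    r=np.nonzero(st[v,150:250]<90)[0]+150; print(v,onz(ft,r[0]-.3,v,.092)[:2],onz(ft,r[-1]+.3,v,.092)[:2],onz(ft,r[-1]+.3,v,0)[:2])
E
```

```text
+x wall [[0.6868 0.2533]
 [0.6862 0.3153]] x at y=.298 0.6864349282355122 yaw 0.7665284846040463 resid 0.00020988152386433587
-x wall [[0.513  0.2496]
 [0.5119 0.3115]] x at y=.298 0.5124035600853533 yaw 0.8508707923870247 resid 0.00025122040418692945
gray rows [(0, 160), (1, 160), (2, 160), (3, 160), (4, 161), (5, 155), (6, 119), (7, 104), (77, 139), (78, 139), (79, 141), (80, 149), (81, 153), (82, 153), (83, 152), (84, 152), (85, 148), (86, 182), (87, 226), (88, 234), (89, 232), (140, 232), (141, 233), (142, 185), (143, 131), (144, 135), (145, 136), (146, 136), (147, 136), (148, 135), (149, 127), (150, 147), (151, 243), (152, 244), (153, 242), (154, 242), (155, 242), (156, 240), (157, 232), (158, 232), (159, 232)]
rib [0.6    0.1939 0.012 ]
rib [0.5985 0.2653 0.012 ]
rib [0.597  0.3339 0.012 ]
top 0.6844242647407881 1.6961764620185409 7.228691758501144e-09
top 0.5121493475672367 0.4050223783977049 0.0010313257379046025
142 [0.6735 0.4216] [0.6806 0.182 ] [0.6976 0.1864]
143 [0.6703 0.4214] [0.6774 0.1819] [0.6943 0.1863]
192 [0.5166 0.4179] [0.5237 0.1769] [0.5312 0.181 ]
194 [0.5103 0.4176] [0.5175 0.1767] [0.5246 0.1807]
```

>>> {"name": "servo_tool", "arguments": {"targets": [{"angular":[0,0,0],"xyz":[0,0,-1],"claw":0.8},{"angular":[0,0,0],"xyz":[0,0,-2],"claw":0.8},{"angular":[0,0,0],"xyz":[0,0,-3],"claw":0.8},{"angular":[0,0,0],"xyz":[0,0,-3.5],"claw":0.8},{"angular":[0,0,0],"xyz":[0,0,-3.5],"claw":0.8},{"angular":[0,0,0.63],"xyz":[0,0,-2.5],"claw":0.8},{"angular":[0,0,0],"xyz":[-0.2,-1.2,0],"claw":0.8},{"angular":[0,0,0],"xyz":[-0.4,-2.4,0],"claw":0.8},{"angular":[0,0,0],"xyz":[-0.5,-3,0],"claw":0.8},{"angular":[0,0,0],"xyz":[-0.5,-3,0],"claw":0.8},{"angular":[0,0,0],"xyz":[-0.5,-3,0],"claw":0.8},{"angular":[0,0,0],"xyz":[-0.5,-3,0],"claw":0.8},{"angular":[0,0,0],"xyz":[-0.5,-3,0],"claw":0.8},{"angular":[0,0,0],"xyz":[-0.5,-3,0],"claw":0.8},{"angular":[0,0,0],"xyz":[-0.5,-3,0],"claw":0.8},{"angular":[0,0,0],"xyz":[-0.5,-2.4,0],"claw":0.8},{"angular":[0,0,0],"xyz":[-0.18,-1.64,0],"claw":0.8},{"angular":[0,0,0],"xyz":[0,0,0],"claw":0.8},{"angular":[0,0,0],"xyz":[0,0,0],"claw":0.8},{"angular":[0,0,0],"xyz":[0,0,0],"claw":0.8}]}}

```text
t: 73.0
eef_pos: [0.5988, 0.2991, 0.1891]
ee_rot: [-3.141, 0.001, 0.015]
force: [0.7, -0.5, -2.7]
width: 0.0156
gripper_force: 50.0
```

```bash
python3 - <<'E'
from h import *
np.set_printoptions(precision=4,suppress=True)
grab('top');grab('top'); w=grab('wrist','wfin'); s=monitor.get_state(); print(s['force'],s['width'],np.degrees(s['ee_rot']))
go([.5988,.300,.13],.9)
h=cv2.cvtColor(w['color'],cv2.COLOR_BGR2HSV)
m=((h[...,0]>14)&(h[...,0]<35)&(h[...,1]>40)&(h[...,2]>150)).astype(np.uint8); m[235:]=0
n,l,st,ce=cv2.connectedComponentsWithStats(m); i=1+np.argmax(st[1:,4]); print(st[i])
zt=s['eef_pos'][2]-.034+.008
ys,xs=np.nonzero(l==i)
for y in (st[i][1]+10,180,225):
    r=xs[ys==y]; print(y,onz(w,r.min(),y,zt),onz(w,r.max()+1,y,zt))
for u in (200,230,300,330):
    r=ys[xs==u]; print(u,onz(w,u,r.min(),zt))
E
```

```text
[ 0.1275  0.0277 -2.9648] 0.015782017182985712 [-179.9652    0.0196    0.8349]
t 73.2 turn [-0.03  0.02 -0.07] shift [-0.03 -0.09  5.95] down-only from [0.5991 0.2991 0.1895]
[   50   106   415   129 48443]
116 [0.6684 0.4074 0.1635] [0.6715 0.1941 0.1635]
180 [0.6342 0.407  0.1635] [0.6373 0.194  0.1635]
225 [0.6076 0.4069 0.1635] [0.6107 0.1939 0.1635]
200 [0.6737 0.3296 0.1635]
230 [0.6738 0.3146 0.1635]
300 [0.6744 0.2795 0.1635]
330 [0.6746 0.2644 0.1635]
```

>>> {"name": "servo_tool", "arguments": {"targets": [{"angular":[0,0,0],"xyz":[0,0.03,1.5],"claw":0.8},{"angular":[0,0,0],"xyz":[0,0,2],"claw":0.8},{"angular":[0,0,0],"xyz":[0,0,1.5],"claw":0.8},{"angular":[0,0,0],"xyz":[0,0,0.7],"claw":0.8},{"angular":[0,0,0],"xyz":[0,0,0.4],"claw":0.8},{"angular":[0,0,0],"xyz":[0,0,0.3],"claw":0.8},{"angular":[0,0,0],"xyz":[0,0,0],"claw":0.8},{"angular":[0,0,0],"xyz":[0,0,0],"claw":0.8},{"angular":[0,0,0],"xyz":[0,0,0],"claw":0.8}]}}

```text
t: 74.05
eef_pos: [0.5991, 0.2999, 0.1261]
ee_rot: [-3.14, -0.001, 0.016]
force: [-0.4, -0.1, -2.4]
width: 0.0156
gripper_force: 50.0
```

>>> {"name": "servo_tool", "arguments": {"targets": [{"angular":[0,0,0],"xyz":[0,0,0.1],"claw":0.8},{"angular":[0,0,0],"xyz":[0,0,0.1],"claw":0.8},{"angular":[0,0,0],"xyz":[0,0,0.1],"claw":0.8},{"angular":[0,0,0],"xyz":[0,0,0.1],"claw":0.8},{"angular":[0,0,0],"xyz":[0,0,0],"claw":0.8},{"angular":[0,0,0],"xyz":[0,0,0],"claw":0.8}]}}

```text
t: 74.65
eef_pos: [0.599, 0.2998, 0.1225]
ee_rot: [-3.141, -0.0, 0.016]
force: [-4.2, -0.8, 5.7]
width: 0.0161
gripper_force: 50.0
```

The cover has landed on the clips at the expected height, so I press it home.

>>> {"name": "servo_tool", "arguments": {"targets": [{"angular":[0,0,0],"xyz":[0,0,0.1],"claw":0.8},{"angular":[0,0,0],"xyz":[0,0,0.1],"claw":0.8},{"angular":[0,0,0],"xyz":[0,0,0.1],"claw":0.8},{"angular":[0,0,0],"xyz":[0,0,0.1],"claw":0.8},{"angular":[0,0,0],"xyz":[0,0,0.1],"claw":0.8},{"angular":[0,0,0],"xyz":[0,0,0],"claw":0.8},{"angular":[0,0,0],"xyz":[0,0,0],"claw":0.8}]}}

```text
t: 75.35
eef_pos: [0.599, 0.2998, 0.1183]
ee_rot: [-3.141, -0.001, 0.016]
force: [-6.0, -1.9, 9.9]
width: 0.0161
gripper_force: 50.0
```

>>> {"name": "servo_tool", "arguments": {"targets": [{"angular":[0,0,0],"xyz":[0,0,0.05],"claw":0.8},{"angular":[0,0,0],"xyz":[0,0,0.05],"claw":0.8},{"angular":[0,0,0],"xyz":[0,0,0.05],"claw":0.8},{"angular":[0,0,0],"xyz":[0,0,0],"claw":0.8},{"angular":[0,0,0],"xyz":[0,0,0],"claw":0.8}]}}

```text
t: 75.85
eef_pos: [0.599, 0.2998, 0.1182]
ee_rot: [-3.14, -0.001, 0.017]
force: [-9.7, -2.1, 19.0]
width: 0.016
gripper_force: 50.0
```

>>> {"name": "servo_tool", "arguments": {"targets": [{"angular":[0,0,0],"xyz":[0,0,0.1],"claw":0.8},{"angular":[0,0,0],"xyz":[0,0,0.1],"claw":0.8},{"angular":[0,0,0],"xyz":[0,0,0],"claw":0.8},{"angular":[0,0,0],"xyz":[0,0,0],"claw":0.8}]}}

```text
t: 76.25
eef_pos: [0.599, 0.2998, 0.1182]
ee_rot: [-3.14, -0.002, 0.017]
force: [-15.4, -4.0, 32.2]
width: 0.0156
gripper_force: 50.0
```

```bash
python3 - <<'E'
from h import *
s=monitor.get_state(); print(s['force'],s['moment'],s['eef_pos'],s['ee_rot'])
E
```

```text
[-15.42686319  -3.95280499  32.21742563] [-1.605747    5.81543814 -0.10168683] [0.59901532 0.29981528 0.11820031] [-3.14016220e+00 -2.40895689e-03  1.70911277e-02]
```

>>> {"name": "servo_tool", "arguments": {"targets": [{"angular":[0,0,0],"xyz":[0,0,-0.2],"claw":0.8},{"angular":[0,0,0],"xyz":[0,0,-0.15],"claw":0.8},{"angular":[0,0,0],"xyz":[0,0,0],"claw":0.8},{"angular":[0,0,0],"xyz":[0,0,0],"claw":5},{"angular":[0,0,0],"xyz":[0,0,0],"claw":5},{"angular":[0,0,0],"xyz":[0,0,0],"claw":5},{"angular":[0,0,0],"xyz":[0,0,0],"claw":5},{"angular":[0,0,0],"xyz":[0,0,-1],"claw":5},{"angular":[0,0,0],"xyz":[0,0,-2.5],"claw":5},{"angular":[0,0,0],"xyz":[0,0,-3],"claw":5},{"angular":[0,0,0],"xyz":[0,0,-3],"claw":5},{"angular":[0,0,0],"xyz":[0,0,-2],"claw":5},{"angular":[0,0,0],"xyz":[0,0,0],"claw":5},{"angular":[0,0,0],"xyz":[0,0,0],"claw":5}]}}

```text
t: 77.65
eef_pos: [0.599, 0.2997, 0.2323]
ee_rot: [-3.14, -0.001, 0.016]
force: [-0.5, 0.1, -0.8]
width: 0.0502
gripper_force: 0.0
```

```bash
python3 - <<'E'
from h import *
f=grab('top'); g=grab('side'); w=grab('wrist')
a=cv2.resize(g['color'][190:310,140:270],(433,400)); b=w['color'][:260,40:400]
c=np.zeros((400,433+360,3),np.uint8); c[:,:433]=a; c[:260,433:]=b; cv2.imwrite('pics/end.png',c)
print(monitor.get_state()['eef_pos'],monitor.get_state()['force'])
E
```

```text
[0.59847731 0.2993108  0.23041575] [-0.16429328 -0.90024256  0.15512714]
```

View pics/end.png

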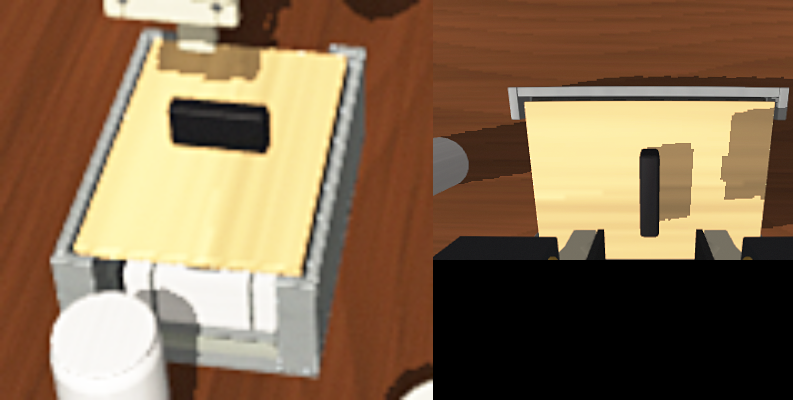

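The cover lies flush between the end walls and tabs (side view), with the rib centred at (650,192) in the composite. The press stopped hard at the expected home height, and the gripper is clear.

```bash
python3 -c "
from station import order
print(order.job_done())"
```

```text
the job is handed in; nothing more can be done
None
```

I handed in the job at about 78 s: two sound dampers are in the carrier, three rattling ones are in the reject tray, and the cover is pressed home and looks flush; the judge's result was not shown.

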